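# Refit three cartridge fuses in a guarded fuse block

### The job

Refit the furnace's fuse block: swing its clear guard up and back, then press the three loose cartridge fuses into the row of spring clips, each into the clips of its own size (small, medium, large from left to right, seen from the front), fully home and centred so that the clips grip both metal caps. Then lower the guard gently until it is fully closed, without letting it slam, and leave the two bottles and the tape roll as they stand.

Things in the scene. Friction and masses are not known exactly. Their poses are not given: they have to be found in the camera images.
- fuse_block: Grey fuse block fixed to the bench, 128 x 150 mm, three rows of copper spring clips (left to right: small, medium, large) under a hinged clear guard. Origin: centre of its underside; x points from its front (pull side) to its back, y left, z up. Black pole bodies up to z = 18 mm; hinge wall at x = 58 to 66 mm, 64 mm high; front corner rests, 10 mm square, at x = -52, y = -68 and 68 mm, 65 mm high.
- guard (a joint): Angle of the clear guard (rad): 0 = closed flat over the clips, grows as its front edge is lifted, 1.9 = end stop, leaning back past upright. A friction hinge (0.22 N m) keeps it where it is left; moving it takes 1 to 3 N at the pull. Panel 3 mm thick, 124 mm from hinge to front edge, 150 mm wide, rims turned down 12 mm.
- guard_pull (a point): Centre of the guard's black T-shaped pull: a cross-bar 14 mm in diameter and 20 mm long lying parallel to the hinge, on a 7 mm steel stem that holds it 26 mm out from the middle of the guard's front edge; 150 mm from the hinge line. Guard closed: at x = -88 mm, z = 67 mm in the block's frame. Pinched lightly by its two flat ends it turns between the fingers while the guard swings.
- guard_hinge (a point): Middle of the guard's hinge line, which runs along the block's y axis; at x = 62 mm, z = 68 mm in the block's frame. The point's axes are the block's.
- fuse_small_mid (a point): The small cartridge fuse: white ceramic barrel with a steel cap at each end, 12 mm diameter (barrel 10.6 mm), 62 mm long, caps 14 mm long; both ends alike; starts lying loose on the bench. The point is on its axis, half-way along (6 mm above the bench as it lies); its x axis runs along the fuse, and it may be rolled about it.
- fuse_medium_mid (a point): The medium cartridge fuse: white ceramic barrel with a steel cap at each end, 16 mm diameter (barrel 14.6 mm), 72 mm long, caps 16 mm long; both ends alike; starts lying loose on the bench. The point is on its axis, half-way along (8 mm above the bench as it lies); its x axis runs along the fuse, and it may be rolled about it.
- fuse_large_mid (a point): The large cartridge fuse: white ceramic barrel with a steel cap at each end, 22 mm diameter (barrel 20.6 mm), 82 mm long, caps 18 mm long; both ends alike; starts lying loose on the bench. The point is on its axis, half-way along (11 mm above the bench as it lies); its x axis runs along the fuse, and it may be rolled about it.
- clips_small (a point): Where the middle of the small fuse is when home in its two spring clips: on its axis, midway between them, 44 mm above the bench, axes as the block's, fuse along x. Row at y = +44 mm in the block's frame. 42 mm between the clips is free for fingers, down to 26 mm below the axis. Flared lips reach 13 mm above the axis; a fuse within 3 mm sideways, pressed straight down, snaps home at 4 to 8 N.
- clips_medium (a point): Where the middle of the medium fuse is when home in its two spring clips: on its axis, midway between them, 44 mm above the bench, axes as the block's, fuse along x. Row at y = +2 mm in the block's frame. 49 mm between the clips is free for fingers, down to 26 mm below the axis. Flared lips reach 14 mm above the axis; a fuse within 3 mm sideways, pressed straight down, snaps home at 4 to 8 N.
- clips_large (a point): Where the middle of the large fuse is when home in its two spring clips: on its axis, midway between them, 44 mm above the bench, axes as the block's, fuse along x. Row at y = -44 mm in the block's frame. 56 mm between the clips is free for fingers, down to 26 mm below the axis. Flared lips reach 16 mm above the axis; a fuse within 3 mm sideways, pressed straight down, snaps home at 4 to 8 N.
- low_bottle_mid (a point): Bystander: small glass sample bottle with white cap, 47 mm diameter, 92 mm tall, standing to the left of the block, towards the back. The point is on its axis, 46 mm up; leave it standing where it is.
- tall_bottle_mid (a point): Bystander: brown glass sample bottle with white cap, 49 mm diameter, 119 mm tall, standing in front of the block's right corner. The point is on its axis, 60 mm up; leave it standing where it is.
- tape_roll_mid (a point): Bystander: roll of tape lying flat, 76 mm diameter, 24 mm high. The point is its centre, 12 mm up; leave it where it is.

How it is judged:
On the way, in this order (a step that is already met when the one before it is completed fails the run):
1. the guard is swung up and back (value of joint guard above 1.25 rad), for 0.2 s.
2. with the guard open, all three fuses are home in the clips of their size and let go (value of joint guard above 0.5 rad and x of fuse_small_mid in the frame of clips_small between -0.004 and 0.004 m and y of fuse_small_mid in the frame of clips_small between -0.002 and 0.002 m and z of fuse_small_mid in the frame of clips_small between -0.002 and 0.002 m and angle between the x axis of fuse_small_mid and the x axis of clips_small, either way round below 0.06 rad and x of fuse_medium_mid in the frame of clips_medium between -0.004 and 0.004 m and y of fuse_medium_mid in the frame of clips_medium between -0.002 and 0.002 m and z of fuse_medium_mid in the frame of clips_medium between -0.002 and 0.002 m and angle between the x axis of fuse_medium_mid and the x axis of clips_medium, either way round below 0.06 rad and x of fuse_large_mid in the frame of clips_large between -0.004 and 0.004 m and y of fuse_large_mid in the frame of clips_large between -0.002 and 0.002 m and z of fuse_large_mid in the frame of clips_large between -0.002 and 0.002 m and angle between the x axis of fuse_large_mid and the x axis of clips_large, either way round below 0.06 rad and contact force between the fingers and fuse_small below 0.05 N and contact force between the fingers and fuse_medium below 0.05 N and contact force between the fingers and fuse_large below 0.05 N), for 0.2 s.
3. the guard is lowered closed (value of joint guard below 0.05 rad), for 0.2 s.
At the end, for the whole second after the job is handed in: The guard is closed (within 0.05 rad) and the small, medium and large fuses are at rest in the clips of their own size: each within 4 mm of centre along the row's clips, within 2 mm across and in height of fully home, parallel within 0.06 rad, and let go (value of joint guard below 0.05 rad and x of fuse_small_mid in the frame of clips_small between -0.004 and 0.004 m and y of fuse_small_mid in the frame of clips_small between -0.002 and 0.002 m and z of fuse_small_mid in the frame of clips_small between -0.002 and 0.002 m and angle between the x axis of fuse_small_mid and the x axis of clips_small, either way round below 0.06 rad and x of fuse_medium_mid in the frame of clips_medium between -0.004 and 0.004 m and y of fuse_medium_mid in the frame of clips_medium between -0.002 and 0.002 m and z of fuse_medium_mid in the frame of clips_medium between -0.002 and 0.002 m and angle between the x axis of fuse_medium_mid and the x axis of clips_medium, either way round below 0.06 rad and x of fuse_large_mid in the frame of clips_large between -0.004 and 0.004 m and y of fuse_large_mid in the frame of clips_large between -0.002 and 0.002 m and z of fuse_large_mid in the frame of clips_large between -0.002 and 0.002 m and angle between the x axis of fuse_large_mid and the x axis of clips_large, either way round below 0.06 rad and contact force between the fingers and fuse_small below 0.05 N and contact force between the fingers and fuse_medium below 0.05 N and contact force between the fingers and fuse_large below 0.05 N and linear speed of each of fuse_small, fuse_medium, fuse_large below 0.02 m/s); the robot touches nothing.
It fails at once if the low bottle is tipped, lifted or pushed more than 15 mm away (distance of low_bottle_mid from where it was at the start of the episode above 0.015 m or angle between low_bottle_mid's own z axis and vertical above 0.35 rad).
It fails at once if the tall bottle is tipped, lifted or pushed more than 15 mm away (distance of tall_bottle_mid from where it was at the start of the episode above 0.015 m or angle between tall_bottle_mid's own z axis and vertical above 0.35 rad).
It fails at once if the tape roll is tipped, lifted or pushed more than 15 mm away (distance of tape_roll_mid from where it was at the start of the episode above 0.015 m or angle between tape_roll_mid's own z axis and vertical above 0.35 rad).
It fails at once if the guard is slammed (swings through its last 20 degrees faster than 2.5 rad/s) (value of joint guard below 0.35 rad and velocity of joint guard below -2.5 rad/s).
It also fails if it takes over 72 s, if anything falls off the work surface, if the arm or the gripper's body presses on something with over 40 N, if the wrist force passes 120 N, or if a joint passes its speed limit or range.

### The arm

A 6-joint arm with a two-finger parallel gripper is mounted at the origin on a cart in front of the work surface, level with it; the furniture and walls round the work are solid. World frame = base frame: x ahead of the robot, y to its left, z up, the work surface at z = 0. Lengths are in m, angles in rad, forces in N, time in s.
With the tool pointing down it reaches from about 0.3 to 0.85 m from the base axis. Payload 4.2 kg.
Tool frame: the origin (TCP) lies on the centre line of the jaws, within the pads' length; the fingertips stand 8 mm ahead of it and the grasp point (between the pads) lies 11 mm behind it (arm.tips_ahead is the distance from the TCP to the fingertips, in m); z points along the fingers, y is the line along which they close (so a half turn about z gives the same grasp; the last joint's range is limited). The gripper opens to 91 mm and grips with 3 to 60 N. Pads are 32 mm wide; open, the fingers measure 118 mm over their backs; the gripper's body (76 mm by 178 mm) begins 60 mm behind the grasp point.
Start: joints at [-1.209, 0.32, 1.565, -0, 1.257, -0.02], TCP at [0.214, -0.534, 0.184] pointing down, gripper open.
Joint ranges: [-3.11, 3.11], [-0.84, 2.01], [0.21, 2.61], [-1.34, 4.49], [0.05, 2.63], [-2.56, 2.56]. Speed limits (rad/s): [2.57, 2.57, 3.14, 3.14, 3.14, 3.14].

### API

Orientations are given as [roll, pitch, yaw] about the fixed x, y, z axes, in that order (R = Rz(yaw) Ry(pitch) Rx(roll)).
In Python, from workcell import arm gives the robot as it stands. The module is installed in compiled form; this text tells all that it offers.
- The arm moves only by the tool move_arm, never from a script. Its argument "rows" is a list of rows, each a list of 3 entries, a list of its own where there are three numbers: the turn, a rotation vector about the tool's x, y, z as a fraction of full scale, then the shift along the tool's x, y, z as a fraction of full scale, then the closure, from -1 (fully open) to 1 (shut). In form: [[[ax, ay, az], [tx, ty, tz], hand], ...]. A call has 1 to 8 rows; each row is the pose to reach, as a shift and turn from the pose commanded when the call began, along the tool's axes at that moment, turning the shorter way round; what a row does not reach only later rows make up. Full scale, the value 1, is 0.3 m for a shift and 2 pi rad for a turn. A row lasts 1/10 s, in which the tool goes at most 50 mm and 8.59 degrees, less where a joint would pass 70% of its speed; a pose out of reach is approached as far as the arm can. A call with a number of a shift or a turn outside -1 to 1 is refused whole. A call with a gripper value outside its range is refused whole. The fingers move at their own pace and stop on an object; "grip_force" is the grip in N (left out, the last holds). Time passes only in rows, so rows that repeat a pose let the fingers close. It gives the time, the measured TCP pose, the force, the opening and the grip force at its end, in the units of the state.
- arm.state(): the state, without advancing time (a new reading comes with each control period).
- arm.grab_frame(name): name is "scene" or "top" or "wrist"; returns the picture (480x640x3 uint8, red, green, blue); there is no depth.
- arm.camera_params(name): a dict with "fov_y" (degrees; the focal length in pixels is half the picture's height over the tangent of half this angle, whatever the lens; pixels are square), "cx", "cy" (the principal point, pixels), "k1" (the pictures are not rectified: a ray, as slopes to the right and down, at radius r is drawn at 1 + k1 r^2 times it, then the intrinsics apply), "cam_to_world" (4x4, takes a point from camera to world coordinates); the wrist camera has in their place "hand_eye" (4x4, takes a point from camera to tool coordinates, whose origin is the TCP and whose axes are the flange's). Camera axes: x right, y up, looking along -z (the intrinsics and any distortion apply to the point x, -y, -z); pixel columns grow to the right and rows downward; lengths in m; the calibration is good to about 2 mm. A picture is of the moment at which its call begins: read the wrist's pose just before it. camera_params takes no time and is no camera call.
- arm.close_job(): hands the job in; it is judged then, once.
The state is a dict: "t": time; "joints": joint angles; "qvel": joint speeds; "joint_torque": joint torques, N m; "eef_pos": TCP position; "eef_rot": TCP orientation; "ft_force": force on the tool from outside, world axes, zero at the start; "torque": the same for the moment, N m; "gripper_width": finger opening in m; "finger_force": force on a finger pad.
Only numpy, scipy, OpenCV 4.12 (cv2) and the standard library are available. Lean on these libraries where they do the work, as an engineer would, in place of code of your own. Each camera call takes 0.05 s, during which the arm holds its last target. There are 200 camera calls.

## Working session

There is one attempt and no reset: what is moved stays moved. The work goes in short steps, Python scripts to look and compute and a tool call to move; the robot and the scene stay as the last step left them, time stands still between calls to the robot, and variables do not carry over. Pictures are saved under pics/ and viewed, at most 10 in all, crops included, and the job is handed in when it is done.

Besides the shell and the picture viewer there is one more tool, called after "Call:" by a JSON object that holds its "op" and its "data", one argument or row to a line. move_arm: Moves the arm, as the interface text tells. Its arguments: {"type":"object","properties":{"rows":{"type":"array","items":{"type":"array"}},"grip_force":{"type":"number"}},"required":["rows"]}

```bash
mkdir -p pics; cat > h.py <<'E'
from workcell import arm
import numpy as np, cv2
from scipy.spatial.transform import Rotation as R
def T():
    s=arm.state(); M=np.eye(4); M[:3,3]=s['eef_pos']; r=np.array(s['eef_rot'])
    M[:3,:3]=R.from_euler('xyz',r).as_matrix() if r.size==3 else (r.reshape(3,3) if r.size==9 else R.from_quat(r).as_matrix())
    return M
def cam(n,M=None):
    p=arm.camera_params(n); f=240/np.tan(np.radians(p['fov_y'])/2)
    C=np.array(p['cam_to_world']) if 'cam_to_world' in p else (T() if M is None else M)@np.array(p['hand_eye'])
    K=np.array([[f,0,p['cx']],[0,f,p['cy']],[0,0,1.]]); return K,np.array([p['k1'],0,0,0.]),C
def px2w(n,uv,z,M=None):
    K,d,C=cam(n,M); q=cv2.undistortPoints(np.array(uv,float).reshape(-1,1,2),K,d)[:,0]
    z=np.broadcast_to(z,len(q)); D=np.c_[q[:,0],-q[:,1],-np.ones(len(q))]@C[:3,:3].T
    return C[:3,3]+D*((z-C[2,3])/D[:,2])[:,None]
def w2px(n,P,M=None):
    K,d,C=cam(n,M); X=(np.array(P,float).reshape(-1,3)-C[:3,3])@C[:3,:3]
    X=X*[1,-1,-1]; return cv2.projectPoints(X,np.zeros(3),np.zeros(3),K,d)[0][:,0]
def shot(n,name):
    im=arm.grab_frame(n); cv2.imwrite(f'pics/{name}.png',im[:,:,::-1]); return im
E
python3 - <<'E'
from h import *
np.set_printoptions(precision=4,suppress=True)
print(arm.state())
for n in('top','scene','wrist'): print(n,arm.camera_params(n))
shot('top','top0'); shot('scene','scene0')
E
```

```text
{'t': 0.0, 'joints': array([-1.209 ,  0.3203,  1.5657,  0.    ,  1.2574, -0.02  ]), 'qvel': array([-0.0005, -0.0004, -0.0018,  0.0004,  0.0009, -0.0008]), 'joint_torque': array([ -0.0003, -41.2459, -23.1975,   0.0728,   0.0456,  -0.0001]), 'eef_pos': array([ 0.2141, -0.5331,  0.1831]), 'eef_rot': array([-3.1398, -0.    ,  0.3818]), 'ft_force': array([ 0.0778, -1.5132,  0.448 ]), 'torque': array([-0.0255, -0.0228, -0.006 ]), 'finger_force': 0.0, 'gripper_width': 0.09127349128032179}
top {'fov_y': 57.075690613430595, 'cx': 324.5251681524818, 'cy': 229.55600624894964, 'k1': -0.003913025875477519, 'cam_to_world': array([[-0.0281,  0.9818, -0.1876,  0.3776],
       [-0.9993, -0.0227,  0.0311,  0.0736],
       [ 0.0263,  0.1883,  0.9818,  0.9127],
       [ 0.    ,  0.    ,  0.    ,  1.    ]])}
scene {'fov_y': 46.61779065137969, 'cx': 318.2023667528365, 'cy': 237.3151805417283, 'k1': -0.07747358028739137, 'cam_to_world': array([[-0.7516,  0.3929, -0.5298, -0.1073],
       [-0.6594, -0.4316,  0.6155,  0.8062],
       [ 0.0131,  0.812 ,  0.5835,  0.7781],
       [ 0.    ,  0.    ,  0.    ,  1.    ]])}
wrist {'fov_y': 58.074874515644574, 'cx': 319.183790849388, 'cy': 238.68280320578242, 'k1': -0.034856573998638715, 'hand_eye': array([[ 0.0001,  0.9716,  0.2365,  0.0661],
       [ 1.    , -0.0005,  0.0015, -0.    ],
       [ 0.0015,  0.2365, -0.9716, -0.201 ],
       [ 0.    ,  0.    ,  0.    ,  1.    ]])}
```

View pics/top0.png

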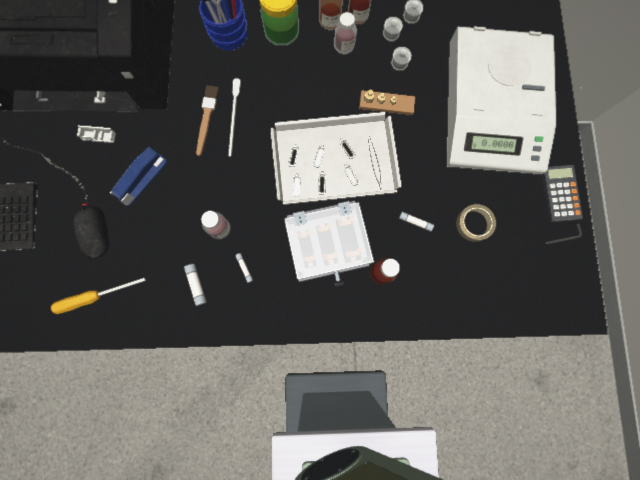

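View pics/scene0.png

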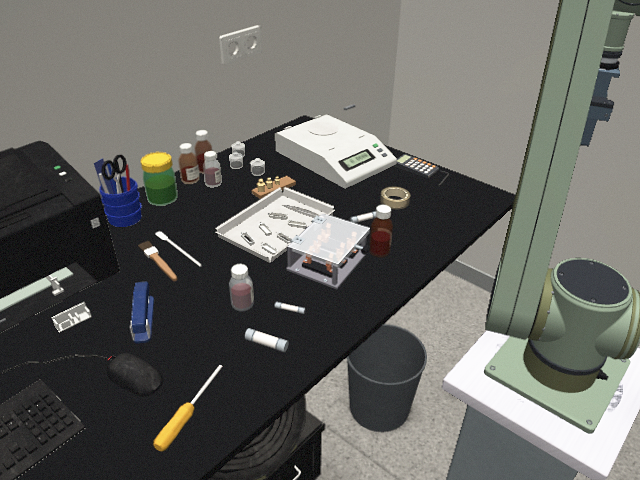

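The top view shows the closed block around (329,240), with its pull at (338,280). The large fuse is at (195,284), the small at (244,267) and the medium at (417,221). The low bottle is at (214,225), the tall bottle at (386,270) and the tape at (476,222). I'll enlarge the area to read it better.

```bash
python3 - <<'E'
import cv2
im=cv2.imread('pics/top0.png')[190:310,180:440]
cv2.imwrite('pics/c0.png',cv2.resize(im,None,fx=3,fy=3,interpolation=cv2.INTER_CUBIC))
E
```

```text
(no output)
```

View pics/c0.png

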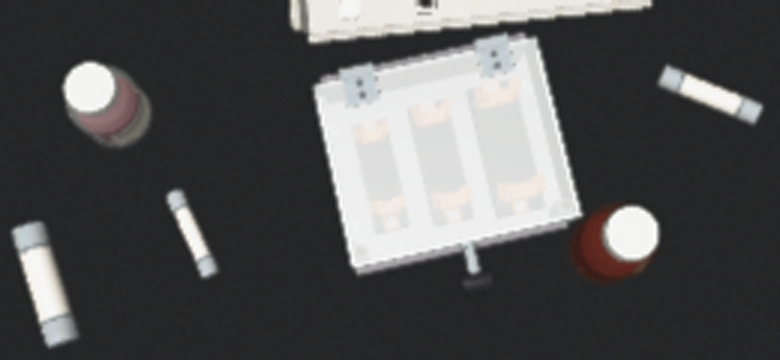

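The crop shows the panel corners at about (316,86), (537,38), (580,214) and (358,270), and the pull at (477,282). I can read both end caps of each fuse.

```bash
python3 - <<'E'
from h import *
np.set_printoptions(precision=4,suppress=True)
c=lambda L:np.array(L,float)/3+[180,190]
P=px2w('top',c([(316,86),(537,38),(580,214),(358,270)]),0.07)[:,:2]
BL,BR,FR,FL=P
print(P); f=(BL+BR)/2-(FL+FR)/2; l=(BL+FL)/2-(BR+FR)/2
print('dims',np.linalg.norm(f),np.linalg.norm(l),'yaw',np.arctan2(f[1],f[0]),np.arctan2(l[1],l[0])-np.pi/2)
yaw=np.mean([np.arctan2(f[1],f[0]),np.arctan2(l[1],l[0])-np.pi/2])
cen=P.mean(0); X=np.array([np.cos(yaw),np.sin(yaw)]); print('origin',cen,yaw)  # panel from x=-62..62
pull=px2w('top',c([(477,281)]),0.067)[0,:2];print('pull',pull,'origin by pull',pull+0.088*X)
for n,a,b,r in(('S',(176,198),(208,271),.006),('M',(669,76),(753,113),.008),('L',(30,235),(62,334),.011)):
    A=px2w('top',c([a,b]),r*1.3)[:,:2];d=A[0]-A[1];print(n,A.mean(0),np.linalg.norm(d),'yaw',np.arctan2(d[1],d[0]))
B=px2w('top',c([(90,88),(631,234)]),[.092,.119]);print(B)
print('tape',px2w('top',[(476,222)],.02))
E
```

```text
[[ 0.5619  0.1227]
 [ 0.591  -0.0226]
 [ 0.4742 -0.0453]
 [ 0.4421  0.0975]]
dims 0.12071748797869127 0.14726072350845823 yaw 0.1994577362258113 0.20896339947379006
origin [0.5173 0.0381] 0.20421056784980068
pull [0.4334 0.0221] origin by pull [0.5195 0.04  ]
S [0.474  0.2119] 0.05499289237843709 yaw 0.4117246956228643
M [ 0.5627 -0.1498] 0.06378910729207674 yaw 1.1200039056999536
L [0.4423 0.3081] 0.07046789245370388 yaw 0.33296306642844564
[[ 0.559   0.2635  0.092 ]
 [ 0.4557 -0.0686  0.119 ]]
tape [[ 0.5569 -0.2713  0.02  ]]
```

Call:
{"op": "move_arm", "data": {
  "rows": [
    [[0,0,0.0283],[0.683,-0.722,-0.05],0.12],
    [[0,0,0.0283],[0.683,-0.722,-0.05],0.12],
    [[0,0,0.0283],[0.683,-0.722,-0.05],0.12],
    [[0,0,0.0283],[0.683,-0.722,-0.05],0.12],
    [[0,0,0.0283],[0.683,-0.722,-0.05],0.12],
    [[0,0,0.0283],[0.683,-0.722,-0.05],0.12],
    [[0,0,0.0283],[0.683,-0.722,-0.05],0.12]
  ],
  "grip_force": 6
}}

```text
t: 0.8
eef_pos: [0.3247, -0.2515, 0.1991]
eef_rot: [-3.14, -0.001, 0.211]
ft_force: [0.8, -0.8, -0.1]
gripper_width: 0.0407
finger_force: 0.0
```

```bash
cat >> h.py <<'E'
np.set_printoptions(precision=4,suppress=True)
BO=np.array([.518,.039]); BY=.204
def blk(x,y,z):
    c,s=np.cos(BY),np.sin(BY); return np.array([BO[0]+c*x-s*y,BO[1]+s*x+c*y,z])
def go(p,yaw=None):
    "shift and turn, in full-scale fractions, from the present pose"
    M=T(); s=M[:3,:3].T@(np.array(p)-M[:3,3])/.3
    G=R.from_euler('xyz',[np.pi,0,yaw]) if yaw is not None else R.from_matrix(M[:3,:3])
    a=(R.from_matrix(M[:3,:3]).inv()*G).as_rotvec()/(2*np.pi)
    st=arm.state(); print('t',st['t'],'tcp',st['eef_pos'],st['eef_rot'],'w',st['gripper_width'],'F',st['ft_force']); print('turn',a,'shift',s)
E
python3 -c "
from h import *
go(blk(-.095,0,.2),BY); print(arm.state()['joints'])"
```

```text
t 0.8 tcp [ 0.3247 -0.2515  0.1991] [-3.1397 -0.001   0.2107] w 0.0406719559705158 F [ 0.7942 -0.782  -0.0505]
turn [-0.0003 -0.0002  0.0011] shift [ 0.5159 -0.8143 -0.001 ]
[-0.6888  0.047   1.8739  0.0021  1.2215  0.6706]
```

Call:
{"op": "move_arm", "data": {
  "rows": [
    [[0,0,0],[0.516,-0.814,0],0.12],
    [[0,0,0],[0.516,-0.814,0],0.12],
    [[0,0,0],[0.516,-0.814,0],0.12],
    [[0,0,0],[0.516,-0.814,0],0.12],
    [[0,0,0],[0.516,-0.814,0],0.12],
    [[0,0,0],[0.516,-0.814,0],0.12],
    [[0,0,0],[0.516,-0.814,0],0.12],
    [[0,0,0],[0.516,-0.814,0],0.12]
  ]
}}

```text
t: 1.6
eef_pos: [0.4257, 0.0141, 0.1985]
eef_rot: [3.141, 0.001, 0.206]
ft_force: [-0.7, -0.8, -0.5]
gripper_width: 0.04
finger_force: 0.0
```

```bash
python3 -c "
from h import *
go(blk(-.088,0,.07),BY); shot('wrist','w1')
for n,p in dict(pull=blk(-.088,0,.067),FL=blk(-.062,.075,.07),FR=blk(-.062,-.075,.07),BL=blk(.062,.075,.07),BR=blk(.062,-.075,.07)).items(): print(n,w2px('wrist',p))"
```

```text
t 1.6 tcp [0.4257 0.0141 0.1985] [3.1409 0.0015 0.2059] w 0.03996101026227357 F [-0.7417 -0.8061 -0.4615]
turn [0.0001 0.0002 0.0003] shift [ 0.0254 -0.0193  0.4282]
pull [[311.6058 210.1545]]
FL [[212.7979 177.1453]]
FR [[410.1278 177.1554]]
BL [[203.5453  -0.3941]]
BR [[418.0987  -0.5886]]
```

View pics/w1.png

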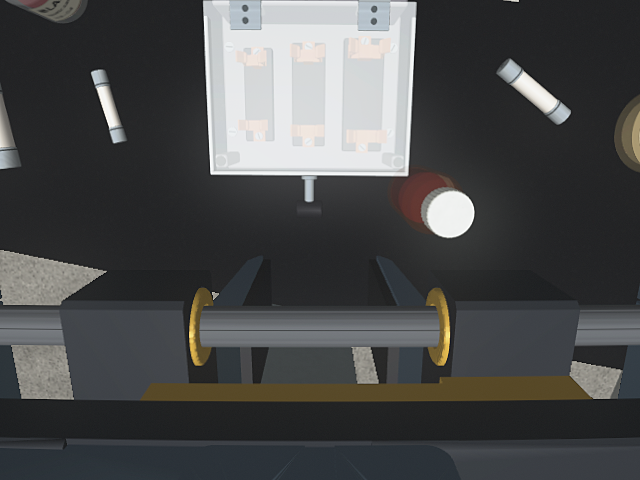

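The wrist view agrees with the block estimate to 1–2 px: pull (310,209) and panel front corners (213,174) and (408,176). The bottle cap is at (448,213), clear of the fingers, so I'll descend and pinch the pull.

Call:
{"op": "move_arm", "data": {
  "rows": [
    [[0,0,0],[0.025,-0.018,0.12],0.2],
    [[0,0,0],[0.025,-0.018,0.25],0.2],
    [[0,0,0],[0.025,-0.018,0.38],0.2],
    [[0,0,0],[0.025,-0.018,0.43],0.2],
    [[0,0,0],[0.025,-0.018,0.43],1],
    [[0,0,0],[0.025,-0.018,0.43],1],
    [[0,0,0],[0.025,-0.018,0.43],1],
    [[0,0,0],[0.025,-0.018,0.43],1]
  ],
  "grip_force": 6
}}

```text
t: 2.45
eef_pos: [0.4331, 0.0207, 0.0712]
eef_rot: [3.141, -0.003, 0.203]
ft_force: [-1.5, 0.0, 0.3]
gripper_width: 0.0074
finger_force: 0.0
```

```bash
python3 -c "
from h import *
go(blk(-.088,0,.07),BY)
t=np.arange(1,17)*1.8/16
print(np.c_[t,(.15-.15*np.cos(t))/.3,-(.15*np.sin(t)+.001)/.3])"
```

```text
t 2.45 tcp [0.4331 0.0207 0.0712] [ 3.1409 -0.0028  0.2034] w 0.007437774359008365 F [-1.5001  0.0149  0.3234]
turn [ 0.0001 -0.0004 -0.0001] shift [-0.0038 -0.0025  0.0039]
[[ 0.1125  0.0032 -0.0595]
 [ 0.225   0.0126 -0.1149]
 [ 0.3375  0.0282 -0.1689]
 [ 0.45    0.0498 -0.2208]
 [ 0.5625  0.077  -0.27  ]
 [ 0.675   0.1096 -0.3158]
 [ 0.7875  0.1472 -0.3576]
 [ 0.9     0.1892 -0.395 ]
 [ 1.0125  0.2351 -0.4274]
 [ 1.125   0.2844 -0.4545]
 [ 1.2375  0.3364 -0.4758]
 [ 1.35    0.3905 -0.4912]
 [ 1.4625  0.446  -0.5004]
 [ 1.575   0.5021 -0.5033]
 [ 1.6875  0.5582 -0.4999]
 [ 1.8     0.6136 -0.4903]]
```

```bash
python3 -c "
from h import *
im=shot('wrist','w2'); print(w2px('wrist',[blk(-.088,0,.067),blk(-.088,.01,.074)])); print(arm.state()['gripper_width'],arm.state()['finger_force'])
cv2.imwrite('pics/w2c.png',cv2.resize(im[120:390,140:500,::-1],None,fx=2,fy=2))"
```

```text
[[318.6099 272.2291]
 [297.8333 276.7214]]
0.0029211058862633637 0.0
```

View pics/w2c.png

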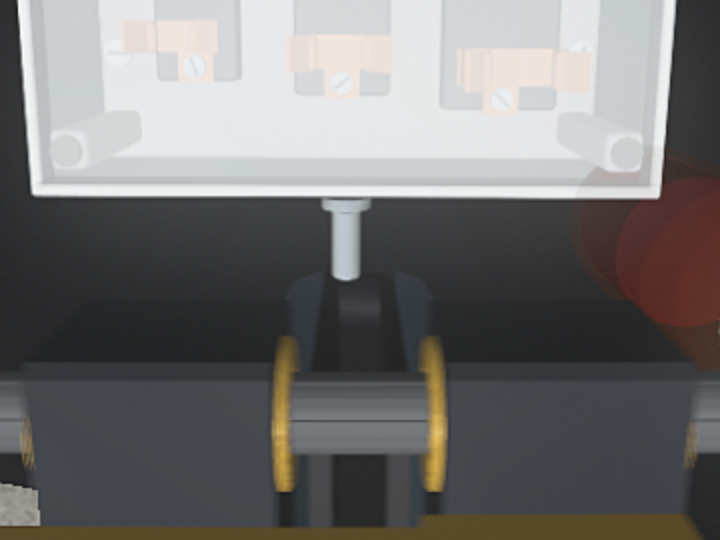

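Call:
{"op": "move_arm", "data": {
  "rows": [
    [[0,0,0],[0,0,0],1],
    [[0,0,0],[0,0,0],1]
  ]
}}

```text
t: 2.7
eef_pos: [0.4323, 0.0211, 0.0703]
eef_rot: [3.141, -0.001, 0.204]
ft_force: [1.2, -0.4, 0.6]
gripper_width: 0.0007
finger_force: 0.0
```

```bash
python3 -c "
from h import *
print(arm.state()); im=shot('wrist','w3'); 
cv2.imwrite('pics/w3c.png',cv2.resize(im[180:380,220:420,::-1],None,fx=3,fy=3))"
```

```text
{'t': 2.7, 'joints': array([ 0.0223,  0.2126,  2.0415, -0.0001,  0.8867,  1.3889]), 'qvel': array([-0.001 ,  0.0049,  0.0028, -0.0002, -0.0003,  0.0009]), 'joint_torque': array([ -0.0489, -30.6321, -18.5086,   0.0359,  -0.0748,  -0.0002]), 'eef_pos': array([0.4323, 0.0211, 0.0703]), 'eef_rot': array([ 3.1413, -0.0008,  0.2042]), 'ft_force': array([ 1.2251, -0.4186,  0.6054]), 'torque': array([0.0462, 0.0626, 0.0058]), 'finger_force': 0.0, 'gripper_width': 0.0007140329146721378}
```

View pics/w3c.png

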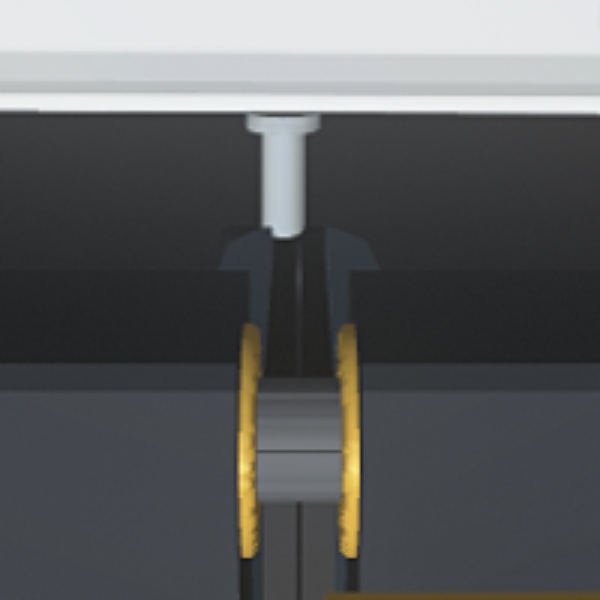

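```bash
python3 -c "
from h import *
def inv(p): 
    d=p[:,:2]-BO; c,s=np.cos(BY),np.sin(BY); return np.c_[d@[c,s],d@[-s,c],p[:,2]]
print(inv(px2w('wrist',[(315,259),(315,222),(315,216),(315,212)],[.0705,.0705,.07,.07])))
print(w2px('wrist',[blk(-.062,0,.07),blk(-.062,0,.058),blk(-.081,0,.067),blk(-.088,0,.074)]))
M=T()
for z in(.008,-.011,-.03): print(z,w2px('wrist',[(M@[sx*.016,y,z,1])[:3] for sx in(1,-1) for y in(-.0135,.0135)]))
"
```

```text
[[-0.0806  0.0021  0.0705]
 [-0.0623  0.0021  0.0705]
 [-0.0595  0.0021  0.07  ]
 [-0.0576  0.0021  0.07  ]]
[[319.4481 221.1367]
 [319.4658 216.4277]
 [319.4385 257.8598]
 [319.4221 275.9551]]
0.008 [[292.627  237.069 ]
 [346.9195 237.0944]
 [293.5406 297.469 ]
 [345.9509 297.5036]]
-0.011 [[290.0695 246.8134]
 [349.46   246.843 ]
 [291.1705 312.28  ]
 [348.2992 312.3204]]
-0.03 [[286.9835 258.5763]
 [352.5254 258.6114]
 [288.335  330.0111]
 [351.1086 330.0589]]
```

```bash
python3 -c "
from h import *
im=shot('scene','s1'); u,v=w2px('scene',blk(-.088,0,.067))[0].astype(int); print(u,v, w2px('scene',[T()[:3,3],(T()@[0,0,.008,1])[:3]]))
cv2.imwrite('pics/s1c.png',cv2.resize(im[v-60:v+60,u-80:u+80,::-1],None,fx=5,fy=5,interpolation=cv2.INTER_CUBIC))"
```

```text
366 249 [[366.693  248.6605]
 [366.4514 251.6622]]
```

View pics/s1c.png

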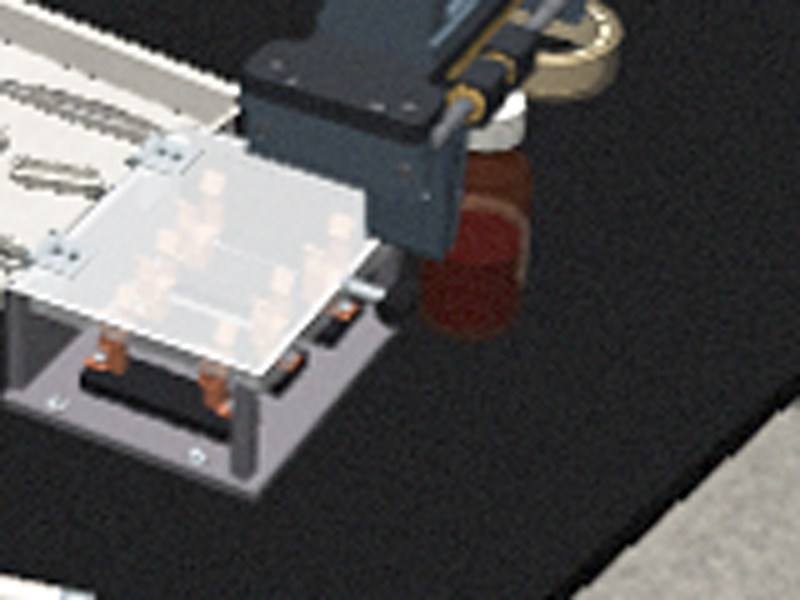

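The crop shows the stem ending in a dark blob around (395,295), just under the gripper. Nothing was gripped, so the bar lies nearer the tips than the pads hold. I'll reopen, go 12 mm lower and close again.

Call:
{"op": "move_arm", "data": {
  "rows": [
    [[0,0,0],[0,0,-0.01],0.1],
    [[0,0,0],[-0.015,-0.007,-0.01],0.1],
    [[0,0,0],[-0.015,-0.007,-0.01],0.1],
    [[0,0,0],[-0.015,-0.007,-0.01],0.1],
    [[0,0,0],[-0.015,-0.007,-0.01],0.1]
  ]
}}

```text
t: 3.3
eef_pos: [0.4272, 0.0222, 0.0729]
eef_rot: [3.141, -0.0, 0.204]
ft_force: [-0.1, 0.2, 0.5]
gripper_width: 0.0373
finger_force: 0.0
```

Call:
{"op": "move_arm", "data": {
  "rows": [
    [[0,0,0],[0,0,0.025],0.1],
    [[0,0,0],[0,0,0.05],0.1],
    [[0,0,0],[0,0,0.05],0.6],
    [[0,0,0],[0,0,0.05],0.6],
    [[0,0,0],[0,0,0.05],0.6],
    [[0,0,0],[0,0,0.05],0.6]
  ]
}}

```text
t: 3.9
eef_pos: [0.4275, 0.0221, 0.0581]
eef_rot: [3.141, -0.0, 0.204]
ft_force: [0.4, 0.8, 0.7]
gripper_width: 0.0187
finger_force: 0.0
```

Call:
{"op": "move_arm", "data": {
  "rows": [
    [[0,0,0],[0,0,0],1],
    [[0,0,0],[0,0,0],1],
    [[0,0,0],[0,0,0],1]
  ]
}}

```text
t: 4.2
eef_pos: [0.4273, 0.0222, 0.058]
eef_rot: [3.141, -0.0, 0.204]
ft_force: [-0.2, 0.4, -0.5]
gripper_width: 0.0002
finger_force: 0.0
```

```bash
python3 -c "
from h import *
im=shot('wrist','w4'); s=shot('scene','s2'); u,v=366,249
g=lambda a:(255*(a/255.)**.4).astype(np.uint8)
a=cv2.resize(g(im)[200:340,250:390],(560,560),interpolation=cv2.INTER_CUBIC)
b=cv2.resize(g(s)[v-60:v+30,u-20:u+18],(236,560),interpolation=cv2.INTER_CUBIC)
cv2.imwrite('pics/m4.png',np.hstack([a,b])[:,:,::-1])"
```

```text
(no output)
```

View pics/m4.png

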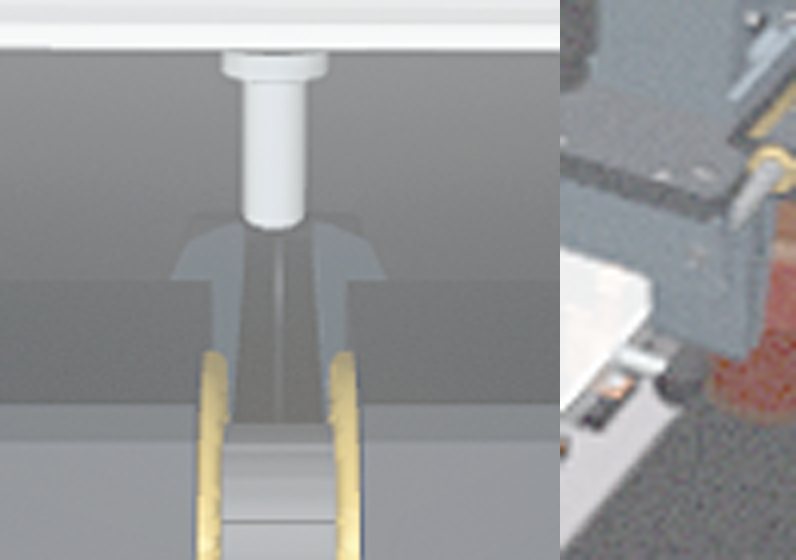

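```bash
python3 -c "
from h import *
print(arm.state()['eef_pos'],'pics2: plate bottom right (378,246)')
M=T()
for z in(.008,-.011,-.03,-.071): print(z,w2px('scene',[(M@[sx*.016,y,z,1])[:3] for sx in(1,-1) for y in(-.0135,)]).ravel(), w2px('scene',[(M@[sx*.038,-.089,z,1])[:3] for sx in(1,-1)]).ravel())
print(w2px('scene',[blk(-.088,0,.067),blk(-.081,.01,.067),blk(-.095,.01,.067)]))
s=cv2.imread('pics/s2.png');g=(255*(s/255.)**.4).astype(np.uint8)[150:280,290:410]
for p in w2px('scene',[(M@[sx*.016,-.0135,.008,1])[:3] for sx in(1,-1)]): cv2.drawMarker(g,tuple((p-[290,150]).round().astype(int)),(0,0,255),0,3)
cv2.imwrite('pics/m5.png',cv2.resize(g,(552,598),interpolation=cv2.INTER_NEAREST))
"
```

```text
[0.4273 0.0222 0.058 ] pics2: plate bottom right (378,246)
0.008 [358.0998 258.3315 371.6973 263.0584] [332.1869 274.4572 365.6081 286.7331]
-0.011 [358.597  251.2285 372.3306 255.9267] [332.4494 267.2321 366.2197 279.4439]
-0.03 [359.1026 243.9893 372.9748 248.6565] [332.7167 259.8615 366.8426 272.0033]
-0.071 [360.2234 227.8882 374.4029 232.4799] [333.3107 243.443  368.2265 255.4111]
[[366.6957 249.9044]
 [361.6759 251.3407]
 [367.6472 253.3781]]
```

View pics/m5.png

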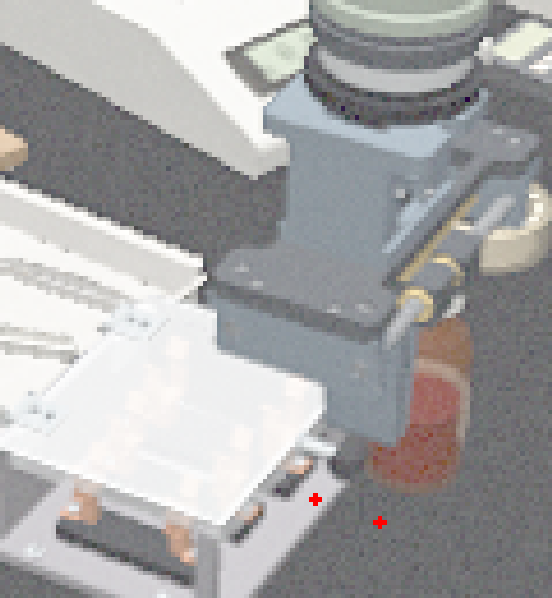

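```bash
python3 -c "
from h import *
print(arm.tips_ahead,[a for a in dir(arm) if a[0]!='_'])"
```

```text
0.008 ['MotionError', 'camera_params', 'close_job', 'grab_frame', 'state', 'tips_ahead']
```

The marked crop shows the finger bottom at (325,425)–(410,445), about 16 px above where the stated tip offset puts it. The fingertips really end about 30 mm short of the reported TCP+8 mm. I'll open, go lower and feel for the bar.

Call:
{"op": "move_arm", "data": {
  "rows": [
    [[0,0,0],[0.01,0,0],0.1],
    [[0,0,0],[0.01,0,0],0.1],
    [[0,0,0],[0.01,0,0],0.1],
    [[0,0,0],[0.01,0,0],0.1],
    [[0,0,0],[0.01,0,0.04],0.1],
    [[0,0,0],[0.01,0,0.08],0.1],
    [[0,0,0],[0.01,0,0.08],0.6]
  ]
}}

```text
t: 5.0
eef_pos: [0.4288, 0.0227, 0.0329]
eef_rot: [-3.141, 0.003, 0.204]
ft_force: [0.2, 0.4, 0.1]
gripper_width: 0.036
finger_force: 0.0
```

Call:
{"op": "move_arm", "data": {
  "rows": [
    [[0,0,0],[0,0,0],0.7],
    [[0,0,0],[0,0,0],0.7],
    [[0,0,0],[0,0,0],0.7],
    [[0,0,0],[0,0,0],0.7]
  ]
}}

```text
t: 5.4
eef_pos: [0.4305, 0.0233, 0.0343]
eef_rot: [-3.141, -0.001, 0.203]
ft_force: [-1.3, 4.4, 0.9]
gripper_width: 0.0203
finger_force: 6.0
```

Call:
{"op": "move_arm", "data": {
  "rows": [
    [[0,0,0],[0,-0.004,0],0.5],
    [[0,0,0],[0,-0.004,0.025],0.5],
    [[0,0,0],[0,-0.004,0.025],0.7],
    [[0,0,0],[0,-0.004,0.025],0.7],
    [[0,0,0],[0,-0.004,0.025],0.7]
  ]
}}

```text
t: 5.9
eef_pos: [0.4296, 0.0232, 0.0261]
eef_rot: [3.141, 0.001, 0.205]
ft_force: [0.6, -3.9, -2.0]
gripper_width: 0.02
finger_force: 6.0
```

Call:
{"op": "move_arm", "data": {
  "rows": [
    [[0,0,0],[0.003,-0.001,-0.06],0.7],
    [[0,0,0],[0.013,-0.001,-0.115],0.7],
    [[0,0,0],[0.028,-0.001,-0.169],0.7],
    [[0,0,0],[0.05,-0.001,-0.221],0.7],
    [[0,0,0],[0.077,-0.001,-0.27],0.7],
    [[0,0,0],[0.11,-0.001,-0.316],0.7],
    [[0,0,0],[0.147,-0.001,-0.358],0.7],
    [[0,0,0],[0.189,-0.001,-0.395],0.7]
  ]
}}

```text
t: 6.7
eef_pos: [0.4852, 0.0344, 0.1452]
eef_rot: [3.139, 0.001, 0.204]
ft_force: [1.9, -5.0, -4.1]
gripper_width: 0.0194
finger_force: 6.0
```

Call:
{"op": "move_arm", "data": {
  "rows": [
    [[0,0,0],[0.046,0,-0.032],0.7],
    [[0,0,0],[0.095,0,-0.06],0.7],
    [[0,0,0],[0.147,0,-0.081],0.7],
    [[0,0,0],[0.202,0,-0.096],0.7],
    [[0,0,0],[0.257,0,-0.105],0.7],
    [[0,0,0],[0.313,0,-0.108],0.7],
    [[0,0,0],[0.369,0,-0.105],0.7],
    [[0,0,0],[0.424,0,-0.095],0.7]
  ]
}}

```text
t: 7.5
eef_pos: [0.6106, 0.0596, 0.174]
eef_rot: [3.138, 0.0, 0.204]
ft_force: [-0.3, -6.2, -0.2]
gripper_width: 0.02
finger_force: 6.0
```

Call:
{"op": "move_arm", "data": {
  "rows": [
    [[0,0,0],[0,0,0],0.7],
    [[0,0,0],[0,0,0],0.7]
  ]
}}

```text
t: 7.7
eef_pos: [0.6118, 0.0599, 0.1736]
eef_rot: [3.138, -0.002, 0.204]
ft_force: [3.8, -5.6, -0.1]
gripper_width: 0.0202
finger_force: 6.0
```

Call:
{"op": "move_arm", "data": {
  "rows": [
    [[0,0,0],[0,0,0],0.1],
    [[0,0,0],[0,0,0],0.1],
    [[0,0,0],[0,0,0],0.1],
    [[0,0,0],[0,0,-0.12],0.1],
    [[0,0,0],[0,0,-0.24],0.1],
    [[0,0,0],[-0.1,-0.05,-0.26],0.1],
    [[0,0,0],[-0.25,-0.1,-0.26],0.1],
    [[0,0,0],[-0.4,-0.15,-0.26],0.1]
  ]
}}

```text
t: 8.5
eef_pos: [0.4818, 0.0818, 0.2514]
eef_rot: [-3.141, -0.0, 0.204]
ft_force: [-0.6, 0.6, 0.9]
gripper_width: 0.0411
finger_force: 0.0
```

Call:
{"op": "move_arm", "data": {
  "rows": [
    [[0,0,0],[-0.1,-0.1,0],0.1],
    [[0,0,0],[-0.2,-0.2,0.1],0.0],
    [[0,0,0],[-0.25,-0.3,0.2],0.0],
    [[0,0,0],[-0.25,-0.3,0.2],0.0],
    [[0,0,0],[-0.25,-0.3,0.2],0.0]
  ]
}}

```text
t: 9.0
eef_pos: [0.3911, 0.1546, 0.1915]
eef_rot: [3.141, 0.0, 0.206]
ft_force: [0.8, -0.1, 0.6]
gripper_width: 0.0453
finger_force: 0.0
```

```bash
python3 -c "
from h import *
go(blk(0,0,.1),BY); im=shot('wrist','w6'); np.save('M6',T()); shot('top','top6')
cv2.imwrite('pics/w6c.png',cv2.resize(im[0:300,:,::-1],(800,375),interpolation=cv2.INTER_CUBIC))
for n,p in dict(S=(.474,.2119,.006),L=(.4423,.3081,.011),cs=blk(0,.044,.044),cm=blk(0,.002,.044),cl=blk(0,-.044,.044)).items(): print(n,w2px('wrist',p))"
```

```text
t 9.0 tcp [0.3911 0.1546 0.1915] [3.1414 0.0002 0.206 ] w 0.0452987685061545 F [ 0.8207 -0.1044  0.5962]
turn [0.     0.     0.0003] shift [0.3351 0.4637 0.3049]
S [[273.4319 104.7191]]
L [[156.4021 118.9193]]
cs [[441.6937  90.8699]]
cm [[495.4881  91.3119]]
cl [[553.7388  91.9874]]
```

View pics/w6c.png

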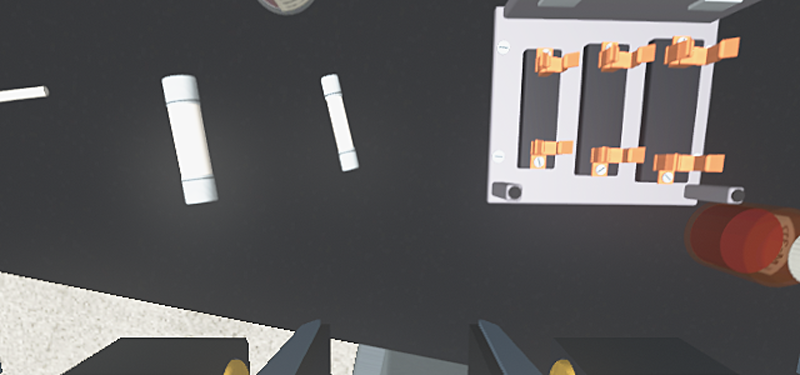

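The crop shows the guard standing open behind the block. The clip rows' midpoints are near rows 105–106 of the crop, the large fuse at (189,140), the small at (340,122). I'll segment the copper and the fuses by code.

```bash
cat >> h.py <<'E'
def inv(p):
    d=p[:,:2]-BO; c,s=np.cos(BY),np.sin(BY); return np.c_[d@[c,s],d@[-s,c],p[:,2]]
def rect(im,near,mask,M,z,half=70):
    "oriented box of the mask's blob at a pixel, as centre, ends in world at height z"
    n,lab,st,cen=cv2.connectedComponentsWithStats(mask.astype(np.uint8)); best=min((i for i in range(1,n) if st[i,4]>150),key=lambda i:np.hypot(*(cen[i]-near)))
    ys,xs=np.nonzero(lab==best); b=cv2.boxPoints(cv2.minAreaRect(np.c_[xs,ys].astype(np.float32)))
    e=sorted(range(4),key=lambda i:np.hypot(*(b[i]-b[(i+1)%4])))  # two short sides
    A=px2w('wrist',[(b[e[0]]+b[(e[0]+1)%4])/2,(b[e[1]]+b[(e[1]+1)%4])/2],z,M)[:,:2]
    d=A[0]-A[1]; d=d if d@[1,.5]>0 else -d
    return A.mean(0),np.linalg.norm(d),np.arctan2(d[1],d[0]),st[best]
E
python3 - <<'E'
from h import *
M=np.load('M6.npy'); im=cv2.imread('pics/w6.png')[:,:,::-1].astype(int)
m=(im.min(2)>110); m[230:]=0
for n,uv,z in(('S',(272,98),.009),('L',(151,112),.016)): print(n,rect(im,uv,m,M,z))
o=(im[:,:,0]-im[:,:,2]>60)&(im[:,:,0]>150); o[170:]=0
n,lab,st,cen=cv2.connectedComponentsWithStats(o.astype(np.uint8))
for i in range(1,n):
    if st[i,4]>40: print(st[i],cen[i], inv(px2w('wrist',[cen[i]],.05,M)))
E
```

```text
S (array([0.478 , 0.2143]), np.float64(0.06355501679516366), np.float64(0.42394007822911894), array([ 257,   59,   30,   78, 1040], dtype=int32))
L (array([0.4466, 0.3112]), np.float64(0.08497341841229636), np.float64(0.3193861801186965), array([ 129,   60,   45,  104, 2690], dtype=int32))
[531  29  61  25 981] [559.0143  41.2263] [[ 0.0353 -0.0402  0.05  ]]
[478  33  47  24 706] [499.1643  44.9603] [[0.032  0.0049 0.05  ]]
[428  39  36  22 503] [443.3618  49.1153] [[0.0286 0.0466 0.05  ]]
[424 111  35  24 446] [438.3543 119.796 ] [[-0.0225  0.0474  0.05  ]]
[472 117  45  24 620] [491.8452 125.2016] [[-0.0263  0.0055  0.05  ]]
[522 122  58  25 832] [548.8786 131.0024] [[-0.0303 -0.0399  0.05  ]]
```

```bash
sed -i 's/^BO=.*; BY/BO=np.array([.5204,.0421]); BY/' h.py; python3 -c "
from h import *
go((.478,.2143,.03),.424)"
```

```text
t 9.1 tcp [0.3931 0.1543 0.1925] [-3.1415 -0.0026  0.2038] w 0.04521549362477758 F [-0.4049 -0.2776  0.9651]
turn [ 0.     -0.0004 -0.0351] shift [ 0.3162 -0.1385  0.5425]
```

Call:
{"op": "move_arm", "data": {
  "rows": [
    [[0,0,-0.0347],[0.15,-0.07,0.1],0.2],
    [[0,0,-0.0347],[0.31,-0.138,0.25],0.2],
    [[0,0,-0.0347],[0.31,-0.138,0.4],0.2],
    [[0,0,-0.0347],[0.31,-0.138,0.45],0.2],
    [[0,0,-0.0347],[0.31,-0.138,0.45],0.2],
    [[0,0,-0.0347],[0.31,-0.138,0.45],0.2],
    [[0,0,-0.0347],[0.31,-0.138,0.45],0.2]
  ]
}}

```text
t: 9.8
eef_pos: [0.4762, 0.2137, 0.0587]
eef_rot: [3.141, -0.004, 0.421]
ft_force: [0.4, -0.3, -0.0]
gripper_width: 0.0362
finger_force: 0.0
```

```bash
sed -i 's/^BO=.*; BY/BO=np.array([.5185,.0417]); BY/' h.py; cat >> h.py <<'E'
def look(name,near_w,z,thr=110):
    "wrist shot; box of the bright blob nearest a world point"
    M=T(); im=shot('wrist',name).astype(int); m=im.min(2)>thr
    near=w2px('wrist',near_w,M)[0]; r=rect(im,near,m,M,z); print('near',near,r); return r,M
E
python3 -c "
from h import *
r,M=look('w7',(.477,.2143,.008),.009)
go((*r[0],.0),r[2])"
```

```text
near [319.4668 245.3558] (array([0.4747, 0.2139]), np.float64(0.03861940190355286), np.float64(0.43747221220819077), array([ 309,  218,   20,   63, 1112], dtype=int32))
t 9.85 tcp [0.476  0.2138 0.0588] [ 3.1414 -0.0046  0.4212] w 0.03683578079558766 F [-0.4335  0.1464 -0.2664]
turn [ 0.     -0.0007 -0.0026] shift [-0.0049 -0.0021  0.1959]
```

Call:
{"op": "move_arm", "data": {
  "rows": [
    [[0,0,-0.002],[-0.004,-0.002,0.08],0.2],
    [[0,0,-0.002],[-0.004,-0.002,0.16],0.2],
    [[0,0,-0.002],[-0.004,-0.002,0.2],0.4],
    [[0,0,-0.002],[-0.004,-0.002,0.22],0.4],
    [[0,0,-0.002],[-0.004,-0.002,0.23],0.4],
    [[0,0,-0.002],[-0.004,-0.002,0.24],0.4]
  ]
}}

```text
t: 10.45
eef_pos: [0.4739, 0.214, -0.0148]
eef_rot: [3.141, -0.002, 0.435]
ft_force: [0.8, 0.2, 0.4]
gripper_width: 0.0273
finger_force: 0.0
```

Call:
{"op": "move_arm", "data": {
  "rows": [
    [[0,0,0],[0,0,0.008],0.4],
    [[0,0,0],[0,0,0.016],0.4]
  ]
}}

```text
t: 10.65
eef_pos: [0.4734, 0.2138, -0.02]
eef_rot: [3.141, -0.001, 0.435]
ft_force: [0.0, 0.4, -0.8]
gripper_width: 0.0272
finger_force: 0.0
```

Call:
{"op": "move_arm", "data": {
  "rows": [
    [[0,0,0],[0,0,0.007],0.4],
    [[0,0,0],[0,0,0.013],0.4]
  ]
}}

```text
t: 10.85
eef_pos: [0.4731, 0.2137, -0.0243]
eef_rot: [3.141, -0.0, 0.435]
ft_force: [-0.3, -0.2, -0.1]
gripper_width: 0.0275
finger_force: 0.0
```

Call:
{"op": "move_arm", "data": {
  "rows": [
    [[0,0,0],[0,0,0.005],0.4],
    [[0,0,0],[0,0,0.01],0.4]
  ]
}}

```text
t: 11.05
eef_pos: [0.473, 0.2137, -0.0274]
eef_rot: [3.142, -0.0, 0.435]
ft_force: [-0.7, -0.1, 0.5]
gripper_width: 0.0273
finger_force: 0.0
```

Call:
{"op": "move_arm", "data": {
  "rows": [
    [[0,0,0],[0.004,0,0.004],0.4],
    [[0,0,0],[0.004,0,0.008],0.4]
  ]
}}

```text
t: 11.25
eef_pos: [0.4744, 0.2143, -0.0297]
eef_rot: [3.141, -0.0, 0.435]
ft_force: [0.1, 0.6, 8.8]
gripper_width: 0.0273
finger_force: 5.4
```

Call:
{"op": "move_arm", "data": {
  "rows": [
    [[0,0,0],[0,0,0.004],0.4],
    [[0,0,0],[0,0,0.007],0.4]
  ]
}}

```text
t: 11.45
eef_pos: [0.4744, 0.2143, -0.0298]
eef_rot: [3.141, -0.001, 0.435]
ft_force: [-5.1, -3.1, 24.2]
gripper_width: 0.0274
finger_force: 12.1
```

The bench contact at TCP z = −0.0297 fixes the tips: they end 29.7 mm behind the reported TCP. I'll back off 2 mm and grip.

Call:
{"op": "move_arm", "data": {
  "rows": [
    [[0,0,0],[0,0,-0.016],0.4],
    [[0,0,0],[0,0,-0.016],0.9],
    [[0,0,0],[0,0,-0.016],0.9],
    [[0,0,0],[0,0,-0.016],0.9],
    [[0,0,0],[0,0,-0.016],0.9]
  ],
  "grip_force": 35
}}

```text
t: 11.95
eef_pos: [0.474, 0.214, -0.0272]
eef_rot: [3.141, 0.001, 0.435]
ft_force: [1.0, -0.6, 0.6]
gripper_width: 0.0096
finger_force: 38.1
```

```bash
python3 -c "
from h import *
go(blk(0,.044,.12),BY)"
```

```text
t 11.95 tcp [ 0.474   0.214  -0.0272] [3.1415 0.0005 0.4346] w 0.009636051839033469 F [ 0.969  -0.5785  0.5573]
turn [0.     0.0001 0.0367] shift [-0.0739  0.4409 -0.4907]
```

Call:
{"op": "move_arm", "data": {
  "rows": [
    [[0,0,0],[0,0,-0.15],0.9],
    [[0,0,0.01],[-0.01,0.03,-0.3],0.9],
    [[0,0,0.025],[-0.04,0.15,-0.424],0.9],
    [[0,0,0.0367],[-0.074,0.3,-0.424],0.9],
    [[0,0,0.0367],[-0.074,0.441,-0.424],0.9],
    [[0,0,0.0367],[-0.074,0.441,-0.424],0.9],
    [[0,0,0.0367],[-0.074,0.441,-0.424],0.9],
    [[0,0,0.0367],[-0.074,0.441,-0.424],0.9]
  ]
}}

```text
t: 12.75
eef_pos: [0.5089, 0.0855, 0.0997]
eef_rot: [-3.141, 0.001, 0.205]
ft_force: [0.5, -0.4, 0.1]
gripper_width: 0.0096
finger_force: 38.1
```

```bash
python3 - <<'E'
from h import *
go(blk(0,.044,.1),BY)
M=T(); im=shot('wrist','w8').astype(int); cv2.imwrite('pics/w8.png',im[:,:,::-1])
o=(im[:,:,0]-im[:,:,2]>60)&(im[:,:,0]>150)
n,lab,st,cen=cv2.connectedComponentsWithStats(o.astype(np.uint8))
for i in range(1,n):
    if st[i,4]>150: print(st[i],cen[i], inv(px2w('wrist',[cen[i]],.052,M)))
for y in(.044,.002,-.044): print(w2px('wrist',[blk(s*.028,y,.052) for s in(1,-1)],M).ravel())
E
```

```text
t 12.75 tcp [0.5089 0.0855 0.0997] [-3.1411  0.0014  0.2045] w 0.00955590182295161 F [ 0.4922 -0.4407  0.1043]
turn [-0.0001  0.0002  0.0001] shift [ 0.0017  0.0029 -0.0011]
[446 178  37  23 647] [463.4575 186.983 ] [[ 0.0358 -0.038   0.052 ]]
[487 182  20  20 315] [496.4984 191.3365] [[ 0.0333 -0.0575  0.052 ]]
[372 185  48  21 771] [394.4423 194.6641] [[0.0312 0.0017 0.052 ]]
[302 193  41  19 596] [321.9413 201.2332] [[0.0273 0.0437 0.052 ]]
[358 295   8  71 415] [361.4386 331.2024] [[-0.0547  0.0187  0.052 ]]
[274 296   7  70 339] [276.6726 332.6342] [[-0.0558  0.0719  0.052 ]]
[321.3522 200.0194 321.1827 291.0558]
[393.7611 200.1283 389.9211 291.0982]
[472.5968 200.3342 464.8065 291.0377][ WARN:0@0.447] global loadsave.cpp:1063 imwrite_ Unsupported depth image for selected encoder is fallbacked to CV_8U.
```

Call:
{"op": "move_arm", "data": {
  "rows": [
    [[0,0,0],[0.003,0.003,0.1],0.9],
    [[0,0,0],[0.003,0.003,0.2],0.9],
    [[0,0,0],[0.003,0.003,0.22],0.9],
    [[0,0,0],[0.003,0.003,0.235],0.9],
    [[0,0,0],[0.003,0.003,0.25],0.9],
    [[0,0,0],[0.003,0.003,0.265],0.9]
  ]
}}

```text
t: 13.4
eef_pos: [0.5117, 0.0845, 0.0215]
eef_rot: [3.141, -0.002, 0.204]
ft_force: [0.5, -0.1, -0.5]
gripper_width: 0.0094
finger_force: 38.1
```

Call:
{"op": "move_arm", "data": {
  "rows": [
    [[0,0,0],[0,0,0.012],0.9],
    [[0,0,0],[0,0,0.024],0.9],
    [[0,0,0],[0,0,0.032],0.9],
    [[0,0,0],[0,0,0.036],0.9]
  ]
}}

```text
t: 13.8
eef_pos: [0.5116, 0.0844, 0.0105]
eef_rot: [-3.141, -0.002, 0.204]
ft_force: [-0.1, 1.9, 12.0]
gripper_width: 0.0096
finger_force: 38.2
```

Call:
{"op": "move_arm", "data": {
  "rows": [
    [[0,0,0],[0,0,0.006],0.9],
    [[0,0,0],[0,0,0.006],0.9]
  ]
}}

```text
t: 14.0
eef_pos: [0.5117, 0.0844, 0.0104]
eef_rot: [-3.141, -0.003, 0.204]
ft_force: [-3.2, 1.1, 15.2]
gripper_width: 0.0094
finger_force: 38.1
```

Call:
{"op": "move_arm", "data": {
  "rows": [
    [[0,0,0],[0,0,0],0.6],
    [[0,0,0],[0,0,0],0.6],
    [[0,0,0],[0,0,-0.1],0.6],
    [[0,0,0],[-0.1,0,-0.24],0.6],
    [[0,0,0],[-0.1,0,-0.34],0.6],
    [[0,0,0],[-0.1,0,-0.34],0.6],
    [[0,0,0],[-0.1,0,-0.34],0.6],
    [[0,0,0],[-0.1,0,-0.34],0.6]
  ]
}}

```text
t: 14.8
eef_pos: [0.4804, 0.0778, 0.1088]
eef_rot: [-3.142, 0.003, 0.204]
ft_force: [-0.5, 0.2, -0.2]
gripper_width: 0.0182
finger_force: 0.0
```

```bash
python3 - <<'E'
from h import *
M=T(); im=shot('wrist','w9').astype(int)
print(M[:3,3])
near=w2px('wrist',blk(0,.044,.049),M)[0]; m=(im.min(2)>110)&(im.max(2)-im.min(2)<50)
c,l,y,st=rect(im,near,m,M,.048); print(near,inv(np.r_[c,.048][None]),l,y-BY,st)
o=(im[:,:,0]-im[:,:,2]>60)&(im[:,:,0]>150)
n,lab,st,cen=cv2.connectedComponentsWithStats(o.astype(np.uint8))
for i in range(1,n):
    if st[i,4]>150: print(st[i], inv(px2w('wrist',[cen[i]],.05,M)))
E
```

```text
[0.4804 0.0778 0.1088]
[318.3115 194.4321] [[0.0046 0.0436 0.048 ]] 0.06669131718362194 -4.7698904629772665e-05 [ 303  130   33  111 2850]
[ 436  115   66   33 1250] [[ 0.0348 -0.0434  0.05  ]]
[368 122  48  31 875] [[0.0315 0.0019 0.05  ]]
[299 143  13  15 172] [[0.0263 0.0516 0.05  ]]
[326 143  14  16 186] [[0.0262 0.0358 0.05  ]]
[300 222  18  20 190] [[-0.0237  0.0515  0.05  ]]
[320 222  19  20 189] [[-0.0241  0.0362  0.05  ]]
[366 223  44  27 799] [[-0.0261  0.0023  0.05  ]]
[ 429  228   62   31 1118] [[-0.03   -0.0427  0.05  ]]
[375 289  15  77 699] [[-0.0873  0.0018  0.05  ]]
[250 291   9  75 423] [[-0.0892  0.0865  0.05  ]]
```

```bash
cat >> h.py <<'E'
def prof(name,M,y,z,x0=-.05,x1=.05):
    im=cv2.imread(f'pics/{name}.png').astype(np.float32); xs=np.arange(x0,x1,.001)
    p=w2px('wrist',[blk(x,y,z) for x in xs],M); v=[im[int(round(b)),int(round(a))] for a,b in p]
    print(' '.join(f'{x*1000:.0f}:{int(c.min())}/{int(c.max())}' for x,c in zip(xs,v)))
E
python3 -c "
from h import *
prof('w9',T(),.0435,.05)"
```

```text
-50:77/80 -49:78/80 -48:71/75 -47:90/93 -46:227/233 -45:229/234 -44:226/231 -43:226/231 -42:226/231 -41:226/232 -40:226/231 -39:226/232 -38:227/232 -37:226/231 -36:226/232 -35:227/232 -34:227/232 -33:227/233 -32:227/233 -31:227/233 -30:228/235 -29:195/249 -28:246/254 -27:245/248 -26:245/247 -25:245/247 -24:245/247 -23:245/247 -22:245/247 -21:245/247 -20:245/247 -19:245/247 -18:246/248 -17:215/228 -16:159/176 -15:250/250 -14:247/248 -13:247/247 -12:247/247 -11:247/247 -10:247/247 -9:247/247 -8:247/247 -7:247/247 -6:247/247 -5:247/247 -4:247/247 -3:247/247 -2:247/247 -1:247/247 0:247/247 1:247/247 2:247/247 3:247/247 4:247/247 5:247/247 6:247/247 7:247/247 8:247/247 9:247/247 10:247/247 11:247/247 12:247/247 13:247/247 14:247/247 15:247/247 16:247/247 17:247/247 18:247/247 19:247/247 20:248/248 21:249/250 22:236/247 23:212/228 24:247/248 25:245/247 26:245/247 27:245/247 28:245/247 29:245/247 30:245/247 31:245/247 32:245/247 33:247/248 34:230/242 35:171/192 36:250/251 37:248/250 38:232/247 39:220/247 40:232/238 41:233/237 42:233/237 43:233/237 44:233/237 45:233/237 46:233/238 47:233/237 48:233/238 49:233/238
```

Call:
{"op": "move_arm", "data": {
  "rows": [
    [[0,0,-0.0183],[0.035,-0.783,0],-0.1],
    [[0,0,-0.0183],[0.035,-0.783,0],-0.1],
    [[0,0,-0.0183],[0.035,-0.783,0],-0.1],
    [[0,0,-0.0183],[0.035,-0.783,0],-0.1],
    [[0,0,-0.0183],[0.035,-0.783,0.07],-0.1],
    [[0,0,-0.0183],[0.035,-0.783,0.07],-0.1],
    [[0,0,-0.0183],[0.035,-0.783,0.07],-0.1],
    [[0,0,-0.0183],[0.035,-0.783,0.07],-0.1]
  ]
}}

```text
t: 15.65
eef_pos: [0.4441, 0.3091, 0.0887]
eef_rot: [3.141, 0.001, 0.318]
ft_force: [0.4, 0.9, 0.5]
gripper_width: 0.0502
finger_force: 0.0
```

```bash
python3 -c "
from h import *
r,M=look('w10',(.443,.310,.016),.018)
go((*r[0],-.0265),r[2])
r,M=look('w10',(.443,.310,.016),.018,170)
"
```

```text
near [317.8248 238.8176] (array([0.4432, 0.312 ]), np.float64(0.08516080486351306), np.float64(0.31607440693226274), array([ 298,  172,   35,  129, 4161], dtype=int32))
t 15.7 tcp [0.4444 0.309  0.0891] [3.141  0.0004 0.3175] w 0.050002847729724124 F [-0.4062 -0.4162  0.1161]
turn [0.0001 0.0001 0.0002] shift [-0.0003 -0.011   0.3852]
near [317.5747 239.141 ] (array([0.4426, 0.3116]), np.float64(0.08340529795737708), np.float64(0.315367957576999), array([ 299,  175,   33,  126, 3829], dtype=int32))
```

Call:
{"op": "move_arm", "data": {
  "rows": [
    [[0,0,0],[0,-0.011,0.12],-0.1],
    [[0,0,0],[0,-0.011,0.24],-0.1],
    [[0,0,0],[0,-0.011,0.35],0.1],
    [[0,0,0],[0,-0.011,0.385],0.1],
    [[0,0,0],[0,-0.011,0.385],0.65],
    [[0,0,0],[0,-0.011,0.385],0.65],
    [[0,0,0],[0,-0.011,0.385],0.65],
    [[0,0,0],[0,-0.011,0.385],0.65]
  ],
  "grip_force": 35
}}

```text
t: 16.55
eef_pos: [0.4445, 0.314, -0.0246]
eef_rot: [-3.141, -0.004, 0.319]
ft_force: [0.5, -0.6, 3.7]
gripper_width: 0.0198
finger_force: 35.3
```

```bash
python3 -c "
from h import *
go(blk(.002,-.044,.1),BY)"
```

```text
t 16.55 tcp [ 0.4445  0.314  -0.0246] [-3.1409 -0.0039  0.3191] w 0.019812388934073624 F [ 0.498  -0.6071  3.707 ]
turn [-0.0001 -0.0006  0.0183] shift [-0.059   1.0854 -0.4164]
```

Call:
{"op": "move_arm", "data": {
  "rows": [
    [[0,0,0],[0,0,-0.15],0.65],
    [[0,0,0],[0,0.02,-0.3],0.65],
    [[0,0,0.01],[-0.01,0.15,-0.42],0.65],
    [[0,0,0.0183],[-0.02,0.3,-0.42],0.65],
    [[0,0,0.0183],[-0.03,0.46,-0.42],0.65],
    [[0,0,0.0183],[-0.04,0.62,-0.42],0.65],
    [[0,0,0.0183],[-0.05,0.78,-0.42],0.65],
    [[0,0,0.0183],[-0.05,0.9,-0.42],0.65]
  ]
}}

```text
t: 17.35
eef_pos: [0.5137, 0.0497, 0.1006]
eef_rot: [3.141, -0.001, 0.203]
ft_force: [0.7, 0.7, -1.0]
gripper_width: 0.0198
finger_force: 35.3
```

```bash
python3 -c "
from h import *
go(blk(.002,-.044,.1),BY)"
```

```text
t 17.35 tcp [0.5137 0.0497 0.1006] [ 3.141  -0.0013  0.2028] w 0.01979568583264031 F [ 0.6895  0.7493 -1.0489]
turn [ 0.0001 -0.0002 -0.0002] shift [0.0173 0.1761 0.002 ]
```

Call:
{"op": "move_arm", "data": {
  "rows": [
    [[0,0,0],[0.015,0.15,0],0.65],
    [[0,0,0],[0.015,0.178,0],0.65],
    [[0,0,0],[0.015,0.178,0],0.65],
    [[0,0,0],[0.015,0.178,0],0.65]
  ]
}}

```text
t: 17.75
eef_pos: [0.5282, 0.0017, 0.0999]
eef_rot: [-3.141, -0.0, 0.204]
ft_force: [-0.5, 0.8, -1.0]
gripper_width: 0.0201
finger_force: 35.3
```

```bash
python3 - <<'E'
from h import *
go(blk(.002,-.044,.1),BY)
M=T(); im=shot('wrist','w11').astype(int)
o=(im[:,:,0]-im[:,:,2]>60)&(im[:,:,0]>150)
n,lab,st,cen=cv2.connectedComponentsWithStats(o.astype(np.uint8))
for i in range(1,n):
    if st[i,4]>150: print(st[i], inv(px2w('wrist',[cen[i]],.05,M)))
m=(im.min(2)>110)
print(inv(M[:3,3][None]))
E
```

```text
t 17.75 tcp [0.5282 0.0017 0.0999] [-3.1409 -0.      0.2041] w 0.02005874302784655 F [-0.4702  0.7526 -0.9732]
turn [-0.0001 -0.      0.    ] shift [ 0.002   0.0095 -0.0005]
[317 165  16  15 152] [[ 0.046  -0.0438  0.05  ]]
[299 181  54  24 928] [[ 0.0349 -0.0447  0.05  ]]
[222 188  47  22 719] [[0.0309 0.0021 0.05  ]]
[152 200  17  15 212] [[0.0259 0.053  0.05  ]]
[384 299  10  67 366] [[-0.0555 -0.0854  0.05  ]]
[246 300   8  66 297] [[-0.0566  0.004   0.05  ]]
[[ 0.0014 -0.0411  0.0999]]
```

Call:
{"op": "move_arm", "data": {
  "rows": [
    [[0,0,0],[0.002,0.009,0.1],0.65],
    [[0,0,0],[0.002,0.009,0.2],0.65],
    [[0,0,0],[0.002,0.009,0.22],0.65],
    [[0,0,0],[0.002,0.009,0.235],0.65],
    [[0,0,0],[0.002,0.009,0.25],0.65],
    [[0,0,0],[0.002,0.009,0.265],0.65]
  ]
}}

```text
t: 18.4
eef_pos: [0.5318, -0.0014, 0.0224]
eef_rot: [3.14, -0.004, 0.204]
ft_force: [-2.0, 0.3, 13.8]
gripper_width: 0.0193
finger_force: 35.3
```

Call:
{"op": "move_arm", "data": {
  "rows": [
    [[0,0,0],[0,0,0.012],0.65],
    [[0,0,0],[0,0,0.024],0.65],
    [[0,0,0],[0,0,0.034],0.65],
    [[0,0,0],[0,0,0.042],0.65]
  ]
}}

```text
t: 18.8
eef_pos: [0.5306, -0.0015, 0.0082]
eef_rot: [3.141, -0.002, 0.204]
ft_force: [-0.3, 1.3, 20.3]
gripper_width: 0.0198
finger_force: 35.3
```

Call:
{"op": "move_arm", "data": {
  "rows": [
    [[0,0,0],[0,0,0.005],0.65],
    [[0,0,0],[0,0,0.005],0.65]
  ]
}}

```text
t: 19.0
eef_pos: [0.5307, -0.0015, 0.0082]
eef_rot: [3.141, -0.002, 0.204]
ft_force: [-3.1, 1.1, 14.3]
gripper_width: 0.0199
finger_force: 35.3
```

Call:
{"op": "move_arm", "data": {
  "rows": [
    [[0,0,0],[0,0,0],0.36],
    [[0,0,0],[0,0,0],0.36],
    [[0,0,0],[0,0,-0.1],0.36],
    [[0,0,0],[-0.1,0,-0.24],0.36],
    [[0,0,0],[-0.1,0,-0.36],0.36],
    [[0,0,0],[-0.1,0,-0.36],0.36],
    [[0,0,0],[-0.1,0,-0.36],0.36],
    [[0,0,0],[-0.1,0,-0.36],0.36]
  ]
}}

```text
t: 19.8
eef_pos: [0.4995, -0.0077, 0.1127]
eef_rot: [-3.141, 0.003, 0.204]
ft_force: [-0.3, -0.3, -0.2]
gripper_width: 0.0287
finger_force: 0.0
```

```bash
python3 - <<'E'
from h import *
M=T(); im=shot('wrist','w12').astype(int)
o=(im[:,:,0]-im[:,:,2]>60)&(im[:,:,0]>150)
n,lab,st,cen=cv2.connectedComponentsWithStats(o.astype(np.uint8))
for i in range(1,n):
    if st[i,4]>100: print(st[i], inv(px2w('wrist',[cen[i]],.05,M)))
prof('w12',M,-.0445,.055,-.06,.06)
go((.5645,-.148,.07),1.12)
E
```

```text
[218 124  47  31 852] [[0.0316 0.0014 0.05  ]]
[179 131  17  30 286] [[0.0302 0.0347 0.05  ]]
[293 131  13  18 228] [[ 0.0339 -0.032   0.05  ]]
[333 131  14  19 240] [[ 0.0337 -0.0564  0.05  ]]
[150 146  18  15 212] [[0.0261 0.0527 0.05  ]]
[186 223  15  20 187] [[-0.024   0.0352  0.05  ]]
[157 228  17  15 195] [[-0.0244  0.0532  0.05  ]]
[223 228  44  23 693] [[-0.0268  0.0021  0.05  ]]
[294 233  13  26 216] [[-0.033 -0.032  0.05 ]]
[332 241  14  18 193] [[-0.0338 -0.0564  0.05  ]]
[405 293  15  73 510] [[-0.0905 -0.1075  0.05  ]]
[220 294  11  72 390] [[-0.0912  0.0197  0.05  ]]
-60:62/63 -59:62/64 -58:62/63 -57:63/65 -56:63/65 -55:63/65 -54:64/66 -53:65/66 -52:64/66 -51:67/69 -50:67/68 -49:68/69 -48:67/68 -47:69/70 -46:65/66 -45:187/195 -44:199/207 -43:193/201 -42:192/200 -41:193/203 -40:190/200 -39:233/242 -38:230/239 -37:228/237 -36:228/238 -35:229/239 -34:228/238 -33:227/237 -32:225/236 -31:224/235 -30:227/238 -29:229/239 -28:227/238 -27:226/237 -26:226/237 -25:201/222 -24:109/117 -23:244/254 -22:224/236 -21:250/251 -20:248/248 -19:247/247 -18:247/247 -17:247/247 -16:247/247 -1
[... 290 characters left out ...]
 12:247/247 13:247/247 14:247/247 15:247/247 16:247/247 17:247/247 18:247/247 19:247/247 20:247/247 21:247/247 22:247/247 23:247/247 24:248/249 25:205/215 26:225/236 27:105/115 28:213/227 29:229/239 30:227/238 31:228/238 32:228/239 33:229/240 34:230/240 35:230/240 36:228/239 37:226/238 38:227/239 39:228/239 40:228/239 41:229/240 42:205/220 43:134/151 44:130/147 45:208/237 46:95/245 47:201/222 48:206/215 49:206/214 50:205/213 51:206/214 52:206/213 53:206/214 54:205/213 55:214/223 56:107/111 57:85/89 58:232/242 59:235/246
t 19.85 tcp [ 0.4994 -0.0077  0.1125] [-3.141   0.0032  0.2041] w 0.029239857591943516 F [-0.1304  0.1106 -0.452 ]
turn [-0.0003  0.0004 -0.1458] shift [0.1183 0.502  0.1409]
```

Call:
{"op": "move_arm", "data": {
  "rows": [
    [[0,0,-0.0238],[0,0.15,0],-0.1],
    [[0,0,-0.0476],[0.04,0.3,0],-0.1],
    [[0,0,-0.0714],[0.08,0.42,0],-0.1],
    [[0,0,-0.0952],[0.118,0.502,0],-0.1],
    [[0,0,-0.119],[0.118,0.502,0],-0.1],
    [[0,0,-0.142],[0.118,0.502,0.07],-0.1],
    [[0,0,-0.1458],[0.118,0.502,0.12],-0.1],
    [[0,0,-0.1458],[0.118,0.502,0.12],-0.1]
  ]
}}

```text
t: 20.65
eef_pos: [0.5631, -0.1474, 0.0742]
eef_rot: [-3.134, 0.002, 1.12]
ft_force: [-0.3, 0.3, 0.2]
gripper_width: 0.0503
finger_force: 0.0
```

Call:
{"op": "move_arm", "data": {
  "rows": [
    [[0,0,0],[0,0,0],-0.1],
    [[0,0,0],[0,0,0],-0.1]
  ]
}}

```text
t: 20.85
eef_pos: [0.566, -0.1481, 0.0784]
eef_rot: [3.141, -0.0, 1.12]
ft_force: [-0.2, 0.4, 0.0]
gripper_width: 0.0501
finger_force: 0.0
```

```bash
python3 -c "
from h import *
r,M=look('w13',(.5645,-.148,.012),.013)
go((*r[0],-.0267),r[2])
"
```

```text
near [317.4425 241.6   ] (array([ 0.5638, -0.1473]), np.float64(0.044895367706349026), np.float64(1.159334691454074), array([ 303,  207,   26,   69, 1531], dtype=int32))
t 20.9 tcp [ 0.5662 -0.1481  0.0787] [ 3.1403 -0.0002  1.1198] w 0.05010853483717863 F [-0.7997  0.1291  0.2   ]
turn [ 0.0002 -0.     -0.0063] shift [-0.001  -0.0087  0.3512]
```

Call:
{"op": "move_arm", "data": {
  "rows": [
    [[0,0,-0.006],[0,-0.008,0.12],-0.1],
    [[0,0,-0.006],[0,-0.008,0.24],-0.1],
    [[0,0,-0.006],[0,-0.008,0.33],0.1],
    [[0,0,-0.006],[0,-0.008,0.351],0.2],
    [[0,0,-0.006],[0,-0.008,0.351],0.75],
    [[0,0,-0.006],[0,-0.008,0.351],0.75],
    [[0,0,-0.006],[0,-0.008,0.351],0.75],
    [[0,0,-0.006],[0,-0.008,0.351],0.75]
  ],
  "grip_force": 35
}}

```text
t: 21.7
eef_pos: [0.5647, -0.1474, -0.0256]
eef_rot: [3.138, -0.0, 1.158]
ft_force: [-0.1, -0.5, 4.3]
gripper_width: 0.0136
finger_force: 35.0
```

Call:
{"op": "move_arm", "data": {
  "rows": [
    [[0,0,0],[0,0,0],0.75]
  ]
}}

```text
t: 21.8
eef_pos: [0.5647, -0.1474, -0.0256]
eef_rot: [3.138, -0.0, 1.158]
ft_force: [0.1, 0.3, 6.6]
gripper_width: 0.0137
finger_force: 35.0
```

```bash
python3 -c "
from h import *
go(blk(.001,.002,.11),BY)"
```

```text
t 21.8 tcp [ 0.5647 -0.1474 -0.0256] [ 3.1382 -0.0004  1.1577] w 0.013654242821835397 F [0.1046 0.2593 6.6141]
turn [ 0.0005 -0.0003  0.1518] shift [ 0.523  -0.3938 -0.4532]
```

Call:
{"op": "move_arm", "data": {
  "rows": [
    [[0,0,0],[0,0,-0.15],0.75],
    [[0,0,0],[0,0,-0.3],0.75],
    [[0,0,0.02],[0.02,-0.02,-0.45],0.75],
    [[0,0,0.043],[0.12,-0.08,-0.453],0.75],
    [[0,0,0.066],[0.23,-0.16,-0.453],0.75],
    [[0,0,0.09],[0.34,-0.25,-0.453],0.75],
    [[0,0,0.113],[0.44,-0.33,-0.453],0.75],
    [[0,0,0.136],[0.5,-0.38,-0.453],0.75]
  ]
}}

```text
t: 22.6
eef_pos: [0.5179, 0.0384, 0.1088]
eef_rot: [-3.141, 0.0, 0.299]
ft_force: [0.7, -0.2, -0.7]
gripper_width: 0.0138
finger_force: 35.0
```

```bash
python3 -c "
from h import *
go(blk(.001,.002,.1),BY)"
```

```text
t 22.6 tcp [0.5179 0.0384 0.1088] [-3.141   0.0003  0.2988] w 0.013817036017890274 F [ 0.7127 -0.1971 -0.7243]
turn [-0.0001  0.      0.0151] shift [ 0.0092 -0.0161  0.0295]
```

Call:
{"op": "move_arm", "data": {
  "rows": [
    [[0,0,0.0151],[0.009,-0.016,0.03],0.75],
    [[0,0,0.0151],[0.009,-0.016,0.03],0.75],
    [[0,0,0.0151],[0.009,-0.016,0.03],0.75],
    [[0,0,0.0151],[0.009,-0.016,0.03],0.75]
  ]
}}

```text
t: 23.0
eef_pos: [0.5206, 0.0409, 0.0999]
eef_rot: [3.141, -0.0, 0.209]
ft_force: [0.0, -0.6, 0.4]
gripper_width: 0.0136
finger_force: 35.0
```

```bash
python3 - <<'E'
from h import *
go(blk(.001,.002,.0104),BY)
M=T(); im=shot('wrist','w14').astype(int)
o=(im[:,:,0]-im[:,:,2]>60)&(im[:,:,0]>150)
n,lab,st,cen=cv2.connectedComponentsWithStats(o.astype(np.uint8))
for i in range(1,n):
    if st[i,4]>100: print(st[i], inv(px2w('wrist',[cen[i]],.05,M)))
E
```

```text
t 23.0 tcp [0.5206 0.0409 0.0999] [ 3.1413 -0.0004  0.2089] w 0.013615273871892453 F [ 0.0259 -0.642   0.4021]
turn [ 0.     -0.0001  0.0008] shift [-0.0031 -0.0107  0.2984]
[308 173  16  14 137] [[0.0421 0.0015 0.05  ]]
[244 179  16  14 111] [[0.0392 0.0383 0.05  ]]
[369 182  13  24 215] [[ 0.0336 -0.033   0.05  ]]
[409 187  16  19 263] [[ 0.0331 -0.0575  0.05  ]]
[293 189  46  22 720] [[0.031  0.0015 0.05  ]]
[251 197  12  19 165] [[0.0261 0.0358 0.05  ]]
[222 200  15  15 194] [[0.0259 0.0524 0.05  ]]
[368 297   9  69 374] [[-0.0541 -0.0351  0.05  ]]
[262 298   8  68 290] [[-0.0561  0.0331  0.05  ]]
```

Call:
{"op": "move_arm", "data": {
  "rows": [
    [[0,0,0.0008],[-0.003,-0.009,0.1],0.75],
    [[0,0,0.0008],[-0.003,-0.009,0.2],0.75],
    [[0,0,0.0008],[-0.003,-0.009,0.22],0.75],
    [[0,0,0.0008],[-0.003,-0.009,0.235],0.75],
    [[0,0,0.0008],[-0.003,-0.009,0.25],0.75],
    [[0,0,0.0008],[-0.003,-0.009,0.265],0.75]
  ]
}}

```text
t: 23.65
eef_pos: [0.5206, 0.0437, 0.0217]
eef_rot: [3.141, -0.003, 0.203]
ft_force: [-1.7, -1.2, 14.8]
gripper_width: 0.0134
finger_force: 35.0
```

Call:
{"op": "move_arm", "data": {
  "rows": [
    [[0,0,0],[0,0,0.012],0.75],
    [[0,0,0],[0,0,0.024],0.75],
    [[0,0,0],[0,0,0.034],0.75],
    [[0,0,0],[0,0,0.04],0.75]
  ]
}}

```text
t: 24.05
eef_pos: [0.5205, 0.0438, 0.01]
eef_rot: [3.141, -0.003, 0.204]
ft_force: [-3.4, -1.6, 24.2]
gripper_width: 0.0139
finger_force: 35.0
```

Call:
{"op": "move_arm", "data": {
  "rows": [
    [[0,0,0],[0,0,0.004],0.75],
    [[0,0,0],[0,0,0.004],0.75]
  ]
}}

```text
t: 24.25
eef_pos: [0.5206, 0.0438, 0.0101]
eef_rot: [3.141, -0.004, 0.204]
ft_force: [-2.6, -0.7, 20.3]
gripper_width: 0.0137
finger_force: 35.0
```

Call:
{"op": "move_arm", "data": {
  "rows": [
    [[0,0,0],[0,0,0],0.48],
    [[0,0,0],[0,0,0],0.48],
    [[0,0,0],[0,0,-0.1],0.48],
    [[0,0,0],[-0.1,0,-0.24],0.48],
    [[0,0,0],[-0.1,0,-0.36],0.48],
    [[0,0,0],[-0.1,0,-0.36],0.48],
    [[0,0,0],[-0.1,0,-0.36],0.48],
    [[0,0,0],[-0.1,0,-0.36],0.48]
  ]
}}

```text
t: 25.05
eef_pos: [0.4886, 0.0379, 0.1136]
eef_rot: [-3.141, 0.003, 0.203]
ft_force: [0.1, -0.3, -0.9]
gripper_width: 0.0236
finger_force: 0.0
```

```bash
python3 - <<'E'
from h import *
M=T(); im=shot('wrist','w15').astype(int); print(M[:3,3]); shot('scene','s15')
o=(im[:,:,0]-im[:,:,2]>60)&(im[:,:,0]>150)
n,lab,st,cen=cv2.connectedComponentsWithStats(o.astype(np.uint8))
for i in range(1,n):
    if st[i,4]>100: print(st[i], inv(px2w('wrist',[cen[i]],.05,M)))
for y,z in((.0435,.05),(.0017,.052),(-.0442,.055)): prof('w15',M,y,z,-.045,.045)
# lateral profiles of each fuse at front and rear cap
im=cv2.imread('pics/w15.png').min(2)
for y,z,xs in((.0435,.05,(-.015,.02)),(.0017,.052,(-.017,.02)),(-.0442,.055,(-.02,.02))):
    for x in xs:
        ys=np.arange(-.016,.016,.001); p=w2px('wrist',[blk(x,y+d,z) for d in ys],M)
        print(y,x,[int(im[int(round(b)),int(round(a))]) for a,b in p])
E
```

```text
[0.4886 0.0379 0.1136]
[250 129  20  29 254] [[0.0298 0.0368 0.05  ]]
[371 128  15  19 243] [[ 0.034  -0.0324  0.05  ]]
[412 129  16  18 265] [[ 0.0337 -0.0574  0.05  ]]
[298 136  13  16 203] [[0.0301 0.0118 0.05  ]]
[331 136  13  17 204] [[ 0.03  -0.008  0.05 ]]
[230 143  15  15 193] [[0.0263 0.0522 0.05  ]]
[253 220  19  20 184] [[-0.0239  0.0364  0.05  ]]
[234 224  14  16 175] [[-0.0242  0.0524  0.05  ]]
[299 226  13  22 190] [[-0.0285  0.0118  0.05  ]]
[330 226  12  22 189] [[-0.0281 -0.0076  0.05  ]]
[368 230  14  26 252] [[-0.0314 -0.032   0.05  ]]
[407 237  15  20 238] [[-0.0338 -0.0575  0.05  ]]
[388 290  17  76 722] [[-0.0902 -0.0495  0.05  ]]
[235 293  10  73 398] [[-0.0922  0.0567  0.05  ]]
-45:214/221 -44:209/217 -43:210/217 -42:210/218 -41:210/218 -40:212/217 -39:212/218 -38:212/218 -37:212/217 -36:212/218 -35:212/218 -34:212/218 -33:212/218 -32:213/218 -31:213/220 -30:212/223 -29:114/251 -28:140/249 -27:238/251 -26:238/245 -25:238/244 -24:238/244 -23:238/244 -22:237/244 -21:238/244 -20:237/244 -19:237/244 -18:241/248 -17:242/252 -16:167/186 -15:236/244 -14:245/245 -13:2
[... 2992 characters left out ...]
, 216]
0.0017 -0.017 [216, 215, 216, 220, 146, 95, 116, 116, 114, 132, 165, 246, 249, 248, 248, 248, 248, 247, 248, 248, 248, 249, 253, 240, 123, 114, 116, 117, 99, 204, 217, 216]
0.0017 0.02 [216, 216, 218, 222, 145, 112, 116, 115, 113, 103, 221, 244, 246, 247, 247, 247, 247, 247, 247, 247, 247, 247, 248, 229, 139, 114, 116, 117, 76, 225, 218, 218]
-0.0442 -0.02 [242, 241, 151, 233, 244, 216, 190, 179, 156, 247, 249, 248, 248, 248, 247, 247, 247, 247, 247, 248, 248, 248, 248, 249, 250, 251, 212, 172, 139, 114, 114, 115]
-0.0442 0.02 [214, 214, 214, 215, 214, 215, 219, 137, 167, 243, 246, 247, 247, 247, 247, 247, 247, 247, 247, 247, 247, 247, 247, 247, 247, 246, 241, 235, 117, 114, 114, 115]
```

All three fuses are home, with centres within about 2 mm of the clip mids and parallel. Next I close the guard.

Call:
{"op": "move_arm", "data": {
  "rows": [
    [[0,0,0],[0,0,-0.16],0.1],
    [[0,0,0],[0.02,0,-0.32],0.1],
    [[0,0,0],[0.12,0,-0.48],0.1],
    [[0,0,0],[0.26,0.011,-0.488],0.1],
    [[0,0,0],[0.4,0.011,-0.488],0.1],
    [[0,0,0],[0.417,0.011,-0.488],0.1],
    [[0,0,0],[0.417,0.011,-0.488],0.1],
    [[0,0,0],[0.417,0.011,-0.488],0.1]
  ],
  "grip_force": 6
}}

```text
t: 25.95
eef_pos: [0.6115, 0.0598, 0.2601]
eef_rot: [-3.141, 0.003, 0.203]
ft_force: [0.4, -0.1, 0.4]
gripper_width: 0.0411
finger_force: 0.0
```

```bash
python3 -c "
from h import *
go((.6118,.0599,.1736),BY)"
```

```text
t 25.95 tcp [0.6115 0.0598 0.2601] [-3.1413  0.0032  0.2033] w 0.0410826424336234 F [ 0.4314 -0.0804  0.4112]
turn [-0.      0.0005 -0.0001] shift [ 0.002  -0.0001  0.2885]
```

Call:
{"op": "move_arm", "data": {
  "rows": [
    [[0,0,0],[0.002,0.003,0.12],0.1],
    [[0,0,0],[0.002,0.003,0.22],0.1],
    [[0,0,0],[0.002,0.003,0.28],0.1],
    [[0,0,0],[0.002,0.003,0.288],0.3],
    [[0,0,0],[0.002,0.003,0.288],0.7],
    [[0,0,0],[0.002,0.003,0.288],0.7],
    [[0,0,0],[0.002,0.003,0.288],0.7],
    [[0,0,0],[0.002,0.003,0.288],0.7]
  ],
  "grip_force": 6
}}

```text
t: 26.75
eef_pos: [0.6138, 0.0602, 0.1764]
eef_rot: [-3.14, -0.002, 0.203]
ft_force: [-0.3, 4.0, 3.3]
gripper_width: 0.0197
finger_force: 6.0
```

```bash
python3 -c "
from h import *
go((.6118,.0599,.1736),BY)
t=1.8-np.arange(0,25)*1.8/24
f=lambda a:np.c_[(.15-.15*np.cos(a))/.3,-(.15*np.sin(a))/.3]
for k in range(3): print((f(t[8*k+1:8*k+9])-f(t[8*k:8*k+1])).round(3).tolist())"
```

```text
t 26.75 tcp [0.6138 0.0602 0.1764] [-3.1402 -0.0022  0.2034] w 0.0196986552425031 F [-0.3111  3.9729  3.321 ]
turn [-0.0002 -0.0004 -0.0001] shift [-0.0066 -0.0002  0.0094]
[[-0.037, -0.007], [-0.074, -0.012], [-0.111, -0.013], [-0.149, -0.012], [-0.186, -0.008], [-0.223, -0.001], [-0.259, 0.009], [-0.295, 0.021]]
[[-0.034, 0.015], [-0.068, 0.032], [-0.099, 0.052], [-0.13, 0.074], [-0.158, 0.099], [-0.185, 0.125], [-0.209, 0.154], [-0.231, 0.184]]
[[-0.02, 0.032], [-0.038, 0.065], [-0.053, 0.099], [-0.065, 0.135], [-0.075, 0.171], [-0.082, 0.208], [-0.086, 0.245], [-0.087, 0.282]]
```

Call:
{"op": "move_arm", "data": {
  "rows": [
    [[0,0,0],[-0.037,0,-0.007],0.7],
    [[0,0,0],[-0.074,0,-0.012],0.7],
    [[0,0,0],[-0.111,0,-0.013],0.7],
    [[0,0,0],[-0.149,0,-0.012],0.7],
    [[0,0,0],[-0.186,0,-0.008],0.7],
    [[0,0,0],[-0.223,0,-0.001],0.7],
    [[0,0,0],[-0.259,0,0.009],0.7],
    [[0,0,0],[-0.295,0,0.021],0.7]
  ]
}}

```text
t: 27.55
eef_pos: [0.5275, 0.0429, 0.1701]
eef_rot: [-3.139, -0.004, 0.203]
ft_force: [-0.2, 5.9, 2.0]
gripper_width: 0.02
finger_force: 6.0
```

Call:
{"op": "move_arm", "data": {
  "rows": [
    [[0,0,0],[-0.034,0,0.015],0.7],
    [[0,0,0],[-0.068,0,0.032],0.7],
    [[0,0,0],[-0.099,0,0.052],0.7],
    [[0,0,0],[-0.13,0,0.074],0.7],
    [[0,0,0],[-0.158,0,0.099],0.7],
    [[0,0,0],[-0.185,0,0.125],0.7],
    [[0,0,0],[-0.209,0,0.154],0.7],
    [[0,0,0],[-0.231,0,0.184],0.7]
  ]
}}

```text
t: 28.35
eef_pos: [0.4582, 0.0289, 0.1138]
eef_rot: [-3.138, -0.001, 0.202]
ft_force: [-1.9, 7.5, 1.5]
gripper_width: 0.02
finger_force: 6.0
```

```bash
python3 -c "
from h import *
go((.4296,.0235,.0261),BY)"
```

```text
t 28.35 tcp [0.4582 0.0289 0.1138] [-3.1384 -0.0007  0.2023] w 0.020002813520011525 F [-1.9222  7.5051  1.4854]
turn [-0.0005 -0.0001 -0.0003] shift [-0.0973 -0.0005  0.2923]
```

Call:
{"op": "move_arm", "data": {
  "rows": [
    [[0,0,0],[-0.022,-0.002,0.032],0.7],
    [[0,0,0],[-0.042,-0.003,0.065],0.7],
    [[0,0,0],[-0.058,-0.003,0.099],0.7],
    [[0,0,0],[-0.071,-0.003,0.135],0.7],
    [[0,0,0],[-0.082,-0.003,0.171],0.7],
    [[0,0,0],[-0.09,-0.003,0.208],0.7],
    [[0,0,0],[-0.095,-0.003,0.245],0.7],
    [[0,0,0],[-0.097,-0.003,0.275],0.7]
  ]
}}

```text
t: 29.15
eef_pos: [0.4312, 0.0234, 0.0311]
eef_rot: [-3.14, -0.003, 0.202]
ft_force: [-0.2, 7.9, 1.1]
gripper_width: 0.0199
finger_force: 6.0
```

Call:
{"op": "move_arm", "data": {
  "rows": [
    [[0,0,0],[0,0,0.009],0.7],
    [[0,0,0],[0,0,0.018],0.7],
    [[0,0,0],[0,0,0.025],0.7],
    [[0,0,0],[0,0,0.03],0.7],
    [[0,0,0],[0,0,0.03],0.7]
  ]
}}

```text
t: 29.65
eef_pos: [0.4312, 0.0234, 0.0231]
eef_rot: [-3.14, -0.003, 0.202]
ft_force: [-1.9, 7.5, 5.1]
gripper_width: 0.0197
finger_force: 6.0
```

Call:
{"op": "move_arm", "data": {
  "rows": [
    [[0,0,0],[0,0,0],0.1],
    [[0,0,0],[0,0,0],0.1],
    [[0,0,0],[0,0,0],0.1],
    [[0,0,0],[0,0,-0.12],0.1],
    [[0,0,0],[0,0,-0.26],0.1],
    [[0,0,0],[-0.05,0,-0.42],0.1],
    [[0,0,0],[-0.1,0,-0.56],0.1],
    [[0,0,0],[-0.1,0,-0.56],0.1]
  ]
}}

```text
t: 30.45
eef_pos: [0.4033, 0.0157, 0.1953]
eef_rot: [3.139, -0.011, 0.203]
ft_force: [1.0, 0.1, -0.2]
gripper_width: 0.041
finger_force: 0.0
```

Call:
{"op": "move_arm", "data": {
  "rows": [
    [[0,0,0],[-0.2,0.1,0],0.1],
    [[0,0,0],[-0.25,0.3,0],0.1],
    [[0,0,0],[-0.25,0.5,0],0.1],
    [[0,0,0],[-0.25,0.6,0],0.1],
    [[0,0,0],[-0.25,0.6,0],0.1],
    [[0,0,0],[-0.25,0.6,0],0.1]
  ]
}}

```text
t: 31.05
eef_pos: [0.3635, -0.1766, 0.189]
eef_rot: [-3.141, 0.002, 0.2]
ft_force: [-0.3, 1.1, -0.1]
gripper_width: 0.0407
finger_force: 0.0
```

```bash
python3 - <<'E'
from h import *
print(arm.state()['eef_pos'],arm.state()['ft_force'])
a=cv2.imread('pics/top0.png'); b=shot('top','topE')[:,:,::-1]
d=np.abs(a.astype(int)-b).max(2)
reg={'guard':(283,372,200,290),'low':(198,232,208,242),'tall':(370,402,255,287),'tape':(452,500,200,245)}
for k,(x0,x1,y0,y1) in reg.items():
    A=cv2.cvtColor(a[y0:y1,x0:x1],6).astype(np.float32);B=cv2.cvtColor(np.ascontiguousarray(b[y0:y1,x0:x1]),6).astype(np.float32)
    print(k,'diff mean',d[y0:y1,x0:x1].mean().round(1),'shift px',cv2.phaseCorrelate(A,B))
A=cv2.cvtColor(a[255:290,325:352],6);B=cv2.cvtColor(np.ascontiguousarray(b[255:290,325:352]),6)
print('front edge/pull',cv2.phaseCorrelate(A.astype(np.float32),B.astype(np.float32)))
for y in(262,): print(a[255:290,310].max(1),b[255:290,310].max(1))
E
```

```text
[ 0.3635 -0.1766  0.189 ] [-0.2505  1.138  -0.1364]
guard diff mean 3.3 shift px ((0.037423104381012706, 0.036903377089402056), 0.9850916151352871)
low diff mean 1.1 shift px ((0.008472220093512561, -0.021155138888595104), 0.9927355632369901)
tall diff mean 1.7 shift px ((-0.11571166381866149, -0.08128342658826071), 1.0263186017982662)
tape diff mean 1.2 shift px ((-0.018285137976292276, 0.47620377676846815), 0.9807209800790857)
front edge/pull ((0.49826721379160155, -0.04803686416271802), 1.0057170543160459)
[224 234 243 243 243 243 234 241 239 239 241 236 238 240 240 240 240 240
 240 240 243 199 172 151  76  41  38  39  40  40  39  40  39  38  39] [240 241 241 242 241 234 232 241 239 239 241 237 238 240 240 240 240 240
 240 240 243 207 173 151  76  41  39  39  38  38  39  39  38  37  38]
```

```bash
python3 - <<'E'
from h import *
a=cv2.imread('pics/scene0.png'); b=np.ascontiguousarray(shot('scene','sE')[:,:,::-1])
for n,p in (('FL',blk(-.062,.075,.065)),('pull',blk(-.075,0,.067))):
    u,v=w2px('scene',p)[0].astype(int); s=np.s_[v-14:v+14,u-14:u+14]
    A,B=[cv2.cvtColor(i[s],6).astype(np.float32) for i in(a,b)]
    print(n,(u,v),np.abs(A-B).mean(),cv2.phaseCorrelate(A,B))
E
```

```text
FL (np.int64(338), np.int64(266)) 6.484694 ((0.1460019467184761, 0.0038756900111067694), 1.0142633406321209)
pull (np.int64(360), np.int64(248)) 10.089286 ((0.2505813024646866, 0.31831791459209136), 0.9074336613549127)
```

```bash
python3 -c "
from workcell import arm
print(arm.close_job())"
```

```text
the job is handed in; nothing more can be done
None
```

I handed the job in at about 31 s: all three fuses pressed to a firm stop in their own clips and within about 2 mm of centre, the guard lowered gently and closed, and the bottles and tape roll unmoved in the before/after images; no verdict came back.

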